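# Load the turbidity meter's sample changer and start the run

### The job

Slide open the shutter of the turbidity meter's loading port, then load the red-capped standard and every sample jar on the bench: set each upright on the sill, push it between the guides in under the hood to the back of an empty carousel pocket, and turn the knob to the next click for the next one. Leave the carousel clicked home with the standard at the reading place, in front of the optical head across from the port; then slide the shutter fully closed and press the green start button. Do not disturb the beaker, dropper bottle or timer.

Things in the scene. Friction and masses are not known exactly. Their poses are not given: they have to be found in the camera images.
- changer: Turbidity meter with six-place sample changer, fixed: ivory hood 206 (x) x 224 (y) mm, roof underside 72, top 78 mm above the bench; optical head with display behind it, x = +103 to +165 mm, 128 mm tall. Origin on the bench under the carousel's spindle, z up; the front with the loading port faces -x. Detent plunger's block on the roof at y = -60 to -90 mm, top 92 mm.
- port (a point): Middle of the loading port's threshold, 101 mm in front of the spindle (changer's -x), 22 mm above the bench; axes as changer's. Opening 72 mm wide (y +-36 mm) in the 4 mm front wall; above it the roof is cut back, over the same width, to 86 mm in front of the spindle, so that a finger behind a jar can follow it in a little way.
- carousel (a joint): Angle of the carousel (rad, counterclockwise from above, -12.6 to 12.6). A spring plunger on a six-lobed cam clicks it home at each multiple of pi/3: one pocket at the port, the one across from it at the reading place. About 0.1 N m turns it; let go between clicks, it springs to the nearer one or may stay. Pocket k lies at pi + k*pi/3 + this angle from changer's +x.
- knob_grip (a point): On the spindle, 112 mm above the bench, in the black hexagonal index knob that turns the carousel: upright flats 34 mm apart, 95 to 125 mm above the bench, white line towards pocket 0. Turns with the carousel: two flats face its +-y, the others are at 60 degrees to them. The cam under it: 40 mm radius, top 89 mm above the bench.
- pocket0 (a point): Centre of carousel pocket 0 on its floor, 22 mm above the bench, level with the sill, 70 mm from the spindle. Pocket 52 mm wide, open outwards; back stop 45.5 mm from the spindle, so a jar pushed home has its centre 69 mm and its outer edge 93 mm from the spindle.
- pocket1 (a point): Centre of carousel pocket 1 on its floor, 22 mm above the bench, level with the sill, 70 mm from the spindle. Pocket 52 mm wide, open outwards; back stop 45.5 mm from the spindle, so a jar pushed home has its centre 69 mm and its outer edge 93 mm from the spindle.
- pocket2 (a point): Centre of carousel pocket 2 on its floor, 22 mm above the bench, level with the sill, 70 mm from the spindle. Pocket 52 mm wide, open outwards; back stop 45.5 mm from the spindle, so a jar pushed home has its centre 69 mm and its outer edge 93 mm from the spindle.
- pocket3 (a point): Centre of carousel pocket 3 on its floor, 22 mm above the bench, level with the sill, 70 mm from the spindle. Pocket 52 mm wide, open outwards; back stop 45.5 mm from the spindle, so a jar pushed home has its centre 69 mm and its outer edge 93 mm from the spindle.
- pocket4 (a point): Centre of carousel pocket 4 on its floor, 22 mm above the bench, level with the sill, 70 mm from the spindle. Pocket 52 mm wide, open outwards; back stop 45.5 mm from the spindle, so a jar pushed home has its centre 69 mm and its outer edge 93 mm from the spindle.
- pocket5 (a point): Centre of carousel pocket 5 on its floor, 22 mm above the bench, level with the sill, 70 mm from the spindle. Pocket 52 mm wide, open outwards; back stop 45.5 mm from the spindle, so a jar pushed home has its centre 69 mm and its outer edge 93 mm from the spindle.
- sill_spot (a point): Point on top of the aluminium loading sill, midway between the rails, 138 mm in front of the spindle: a place to set a jar before pushing it in (changer's +x). Axes as changer's. Sill top 21.5 mm above the bench, 97 to 176 mm in front of the spindle, 94 mm wide; two rails along x, 8 mm high, 51 mm apart inside, splayed at the outer end.
- read_spot (a point): The reading place: point of the carousel floor 70 mm behind the spindle (changer's +x), across from the port, before the optical head
- shutter (a joint): Sliding shutter of the port (m): 0 closed, 0.082 fully open, sliding to changer's +y (to the left seen from the robot); friction 1.5 N, stays where left. Aluminium angle plate 80 mm wide in front of the port and over the cut-out in the roof. Open it beyond 0.07 for a clear way in.
- shutter_grip (a point): Upper part of the shutter's black handle block, 12 mm thick (changer's x) x 34 mm (y), standing on the shutter from 83 to 108 mm above the bench; this point is 100 mm above the bench, 104 mm in front of the spindle. Moves with the shutter. Axes as changer's.
- start (a joint): Travel of the green start button (m): 0 up, 0.005 fully down; springs back; about 4 N presses it fully down, and it counts as pressed beyond 0.0035
- start_top (a point): Centre of the top of the green start button, 22 mm diameter, on the roof's front right corner, about 99 mm above the bench; pressed downwards
- standard: The turbidity standard: the same jar as the samples but with a bright red cap, 47 mm diameter, 43 mm tall, about 90 g. Origin at the centre of its underside, z up. Always present.
- sample_1: Sample jar with a grey screw lid: small clear glass jar, 47 mm diameter, 43 mm tall, lid in the top 15 mm, about 90 g. Origin at the centre of its underside, z up. May be absent (None from the first reading on).
- sample_2: Sample jar with a grey screw lid: small clear glass jar, 47 mm diameter, 43 mm tall, lid in the top 15 mm, about 90 g. Origin at the centre of its underside, z up. May be absent (None from the first reading on).
- sample_3: Sample jar with a grey screw lid: small clear glass jar, 47 mm diameter, 43 mm tall, lid in the top 15 mm, about 90 g. Origin at the centre of its underside, z up. May be absent (None from the first reading on).
- sample_4: Sample jar with a grey screw lid: small clear glass jar, 47 mm diameter, 43 mm tall, lid in the top 15 mm, about 90 g. Origin at the centre of its underside, z up. May be absent (None from the first reading on).
- beaker: Bystander: empty clear beaker, 53 mm diameter, 70 mm tall; origin at the centre of its underside
- dropper: Bystander: white dropper bottle, 29 mm diameter, 82 mm tall; origin at the centre of its underside
- timer: Bystander: flat lab timer, 58 x 62 x 21 mm; origin at the centre of its underside
Not all that is in view belongs to the job. What is shaped like the sample_4 but purple or yellow is not meant.

How it is judged:
On the way, in this order (a step that is already met when the one before it is completed fails the run):
1. the shutter of the loading port is slid open (value of joint shutter above 0.066 m), for 0.2 s.
2. the standard and all the sample jars stand in carousel pockets under the hood, and the carousel is clicked home with the standard at the reading place (horizontal distance between each of standard, sample_1, sample_2, sample_3, sample_4 and changer below 0.08 m and z of standard in the frame of changer between 0.012 and 0.034 m and angle between each of standard, sample_1, sample_2, sample_3, sample_4's own z axis and vertical below 0.2 rad and z of sample_1 in the frame of changer between 0.012 and 0.034 m and z of sample_2 in the frame of changer between 0.012 and 0.034 m and z of sample_3 in the frame of changer between 0.012 and 0.034 m and z of sample_4 in the frame of changer between 0.012 and 0.034 m and horizontal distance between any of pocket0, pocket1, pocket2, pocket3, pocket4, pocket5 and read_spot below 0.008 m and horizontal distance between standard and read_spot below 0.012 m), for 0.3 s.
3. with the shutter closed, the start button is pressed (all of step 2 and value of joint shutter below 0.006 m and value of joint start above 0.0035 m).
At the end, for the whole second after the job is handed in: Standard and all sample jars upright in carousel pockets (centres within 80 mm of the spindle), at rest; carousel in a click position (pocket within 8 mm), standard within 12 mm of the reading place; shutter closed to within 6 mm; start button pressed after that and released (all of step 2 and value of joint shutter below 0.006 m and value of joint start below 0.002 m and linear speed of each of standard, sample_1, sample_2, sample_3, sample_4 below 0.02 m/s); the robot touches nothing.
It fails at once if the beaker is knocked away (more than 60 mm) or tipped over (distance of beaker from where it was at the start of the episode above 0.06 m or angle between beaker's own z axis and vertical above 0.6 rad).
It fails at once if the dropper bottle is knocked away (more than 60 mm) or tipped over (distance of dropper from where it was at the start of the episode above 0.06 m or angle between dropper's own z axis and vertical above 0.6 rad).
It fails at once if the timer is knocked away (more than 60 mm) or tipped over (distance of timer from where it was at the start of the episode above 0.06 m or angle between timer's own z axis and vertical above 0.6 rad).
Of sample_1, sample_2, sample_3, sample_4 only 2 to 4 are there at a start; the rules pass over those that are not, and their reading is None.
At some moment in a run one of standard, sample_1, sample_2, sample_3, sample_4 may be knocked a few centimetres aside while the robot is not near it.
Once in a run the grip may slacken for a moment while it holds something.
It also fails if it takes over 210 s, if anything falls off the work surface, if the arm or the gripper's body presses on something with over 40 N, if the wrist force passes 120 N, or if a joint passes its speed limit or range.

### The arm

A 6-joint arm with a two-finger parallel gripper is mounted at the origin on a cart in front of the work surface, level with it; the furniture and walls round the work are solid. World frame = base frame: x ahead of the robot, y to its left, z up, the work surface at z = 0. Lengths are in m, angles in rad, forces in N, time in s.
With the tool pointing down it reaches from about 0.25 to 0.775 m from the base axis. Payload 8.9 kg.
Tool frame: the origin (TCP) lies at the very end of the fingers, on their centre line; the grasp point (between the pads) lies tcp_to_grasp behind it (tcp_to_grasp is the distance from the TCP to the grasp point, in m); z points along the fingers, y is the direction in which the jaws open and shut (so a half turn about z gives the same grasp; the last joint's range is limited). The gripper opens to 85 mm and grips with 20 to 120 N. Pads are 22 mm wide; open, the fingers measure 114 mm over their backs; the gripper's body (76 mm by 85 mm) begins 54 mm behind the grasp point. The pads swing forward as they close: fully open they stand 13 mm farther back than shut.
Start: joints at [1.022, 0.291, -0.153, 1.127, 0, 1.431], TCP at [0.209, 0.482, 0.231] pointing down, gripper open.
Joint ranges: [-2.52, 2.52], [-0.91, 1.74], [-1.3, 1.37], [-1.96, 2.02], [-1.52, 1.47], [-3.14, 3.14]. Speed limits (rad/s): [2.22, 2.22, 2.79, 3.14, 3.14, 3.14].

### API

Orientations are given as a 3x3 rotation matrix whose columns are the frame's x, y, z axes.
In Python, from station import observe, get_image, job_done, look_for, silhouettes, tcp_to_grasp gives the robot as it stands.
- The arm moves only by the tool apply_moves, never from a script. Its argument "deltas" is one flat list of numbers, 5 for each row, row after row: the shift along the tool's x, y, z in cm, then the turn about the tool's z in rad, then the finger opening in cm, from 0 to 8.54. A call has 1 to 10 rows; each row shifts and turns the commanded pose from where the row before left it, along the tool's axes as they then stand; what a row does not reach is not made up. A row lasts 1/8 s, in which the tool goes at most 62.5 mm and 10.7 degrees, less where a joint would pass 70% of its speed; a pose out of reach is approached as far as the arm can. A call with a gripper value outside its range is refused whole. The fingers move at their own pace and stop on an object; "grip_force" is the grip in N (left out, the last holds). Time passes only in rows, so rows that do not move let the fingers close. It gives the time, the measured TCP pose, the force and the opening at its end, in the units of the state.
- observe(): the state, without advancing time (a new reading comes with each control period).
- get_image(name): name is "scene" or "top" or "wrist"; returns a dict with "frame" (480x640x3 uint8, blue, green, red), "K" (3x3 intrinsics, pixels), "rvec" (rotation vector, rad) and "tvec" (3), from world to camera coordinates, as OpenCV has them. Camera axes: x right, y down, z forward; pixel columns grow to the right and rows downward; lengths in m; the calibration is good to about 2 mm. A picture is of the moment at which its call begins. There is no depth.
- job_done(): hands the job in, once; it reports no verdict.
Trained networks look in the newest picture that a camera, given by its name, has taken for a name from the list of things; names that differ only in an ending like _2 or _b are one class to them, and where a whole thing is asked for, a point or a joint stands for the part that bears it (a point fixed in the world has none). Each returns a list of dicts, best first, with "score" (0 to 1); they miss things now and then, are a little off and sometimes report something else, mostly with a low value. They report only what shows in the picture. A call takes as long as a camera call. They do not tell look-alikes from the thing itself.
- look_for(camera, target): "location" ([column, row] in pixels, amid what is visible of it).
- silhouettes(camera, target): "pixels" (480x640 bool, what is visible of it) and "location" ([column, row] in pixels, amid what is visible of it).
The state is a dict: "time_s": time; "q": joint angles; "joint_vel": joint speeds; "effort": joint torques, N m; "position": TCP position; "tool_rot": TCP orientation; "ft_force": force on the tool from outside, world axes, zero at the start; "wrist_torque": the same for the moment, N m; "opening": finger opening in m.
Only numpy, scipy, OpenCV 4.12 (cv2) and the standard library are available. Lean on these libraries where they do the work, as an engineer would, in place of code of your own. Each camera call takes 0.05 s, during which the arm holds its last target. There are 200 camera calls.

## Working session

There is one attempt and no reset: what is moved stays moved. The work goes in short steps, Python scripts to look and compute and a tool call to move; the robot and the scene stay as the last step left them, time stands still between calls to the robot, and variables do not carry over. Pictures are saved under pics/ and viewed, about 12 in all and at most 16, crops included, and the job is handed in when it is done.

Besides the shell and the picture viewer there is one more tool, called after "Emit:" as name(argument=value, ...), one argument or row to a line, values as JSON. apply_moves: Moves the arm, as the interface text tells. Its arguments: {"type":"object","properties":{"deltas":{"type":"array","items":{"type":"number"}},"grip_force":{"type":"number"}},"required":["deltas"]}

```bash
mkdir -p pics; ls
cat > h.py <<'E'
import numpy as np, cv2
from station import *
def cam(n):
    d=get_image(n); R=cv2.Rodrigues(np.array(d['rvec'],float))[0]; return d['frame'],np.array(d['K']),R,np.array(d['tvec'],float).ravel()
def ray(c,uv,z):
    _,K,R,t=c
    d=R.T@np.linalg.solve(K,[uv[0],uv[1],1]); o=-R.T@t
    return o+d*(z-o[2])/d[2]
def proj(c,p):
    _,K,R,t=c; q=K@(R@np.array(p,float)+t); return q[:2]/q[2]
E
python3 - <<'E'
from h import *
print(observe(),tcp_to_grasp)
for n in ['scene','top']:
    c=cam(n); cv2.imwrite(f'pics/{n}0.png',c[0]); print(n,-c[2].T@c[3])
    for t in ['changer','standard','sample_1','beaker','dropper','timer','knob_grip','shutter_grip','start_top','sill_spot']:
        print(t,[(np.round(x['location']),round(x['score'],2)) for x in look_for(n,t)][:7])
E
```

```text
pics
{'time_s': 0.0, 'q': array([ 1.02170385e+00,  2.91276001e-01, -1.54121847e-01,  1.12667759e+00,
       -4.20085183e-05,  1.43152103e+00]), 'joint_vel': array([-3.96923571e-04, -2.08323791e-04, -2.71214200e-05, -1.57841464e-03,
       -8.65834780e-04, -2.51476269e-04]), 'effort': array([-1.78710729e-04, -5.37144041e+01,  3.31370544e+01,  1.56684680e-02,
       -4.22471439e-04, -1.09926037e-05]), 'position': array([0.20895332, 0.48115894, 0.23073619]), 'tool_rot': array([[-9.17193650e-01,  3.98441225e-01, -6.31752513e-04],
       [ 3.98441703e-01,  9.17192985e-01, -1.11300565e-03],
       [ 1.35971639e-04, -1.27255826e-03, -9.99999181e-01]]), 'ft_force': array([ 0.10800474, -0.48977407,  0.59651138]), 'wrist_torque': array([-0.04401586,  0.04494406,  0.03915529]), 'opening': 0.08516584404752114} 0.0187
scene [ 0.04847614 -1.12912759  0.80827263]
changer [(array([329., 221.]), 0.73), (array([429., 296.]), 0.21)]
standard [(array([304., 291.]), 0.84), (array([321., 370.]), 0.59), (array([294., 226.]), 0.24), (array([332., 218.]), 0.2)]
sample_1 [(array([364., 306.]), 0.97), (array([
[... 376 characters left out ...]
478901  1.18656536]
changer [(array([240., 211.]), 0.79), (array([277., 226.]), 0.3)]
standard [(array([332., 279.]), 0.59), (array([240., 216.]), 0.33)]
sample_1 [(array([328., 240.]), 0.85), (array([424., 258.]), 0.67), (array([354., 307.]), 0.64), (array([369., 241.]), 0.51), (array([324., 313.]), 0.49)]
beaker [(array([388., 196.]), 0.82), (array([240., 208.]), 0.42)]
dropper [(array([238., 210.]), 0.64), (array([239., 213.]), 0.59), (array([316., 203.]), 0.49)]
timer [(array([423., 309.]), 0.93), (array([329., 280.]), 0.39), (array([238., 215.]), 0.25)]
knob_grip [(array([240., 215.]), 0.78)]
shutter_grip []
start_top [(array([279., 226.]), 0.58)]
sill_spot [(array([242., 211.]), 0.75)]
```

View pics/top0.png

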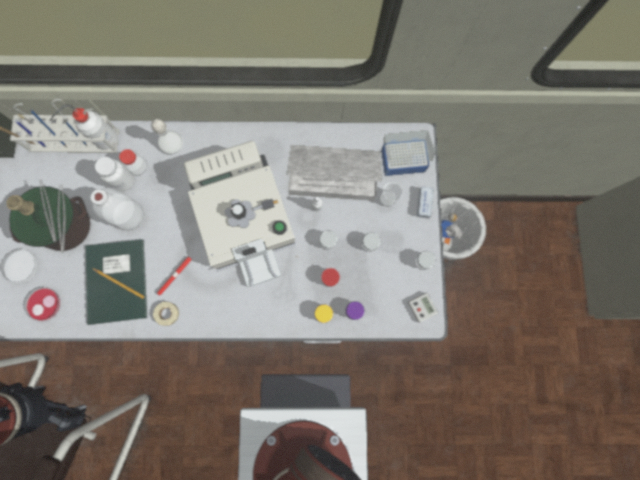

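View pics/scene0.png

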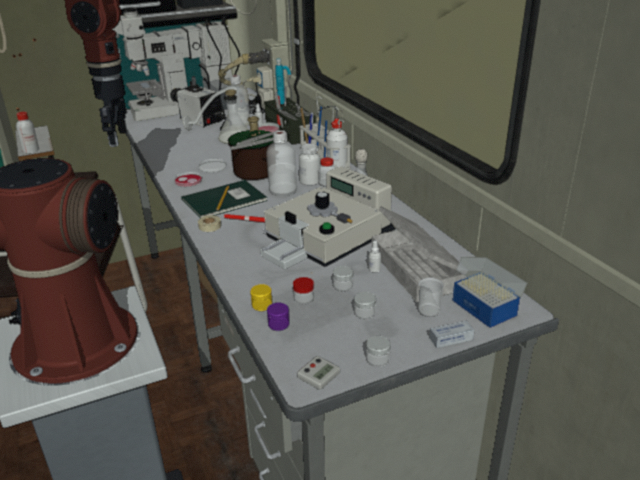

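The top view shows three grey-lid samples at (328,240), (372,241) and (424,259), and the red-capped standard at (330,277). The look-alikes are yellow (324,313) and purple (355,311). Bystanders: beaker (389,195), dropper (317,203), timer (423,307). The changer is at about (240,211), rotated. Next I'll take enlarged crops to get its corners.

Run:
```python
from h import *
c=cam('top'); f=c[0]
cv2.imwrite('pics/crop1.png',cv2.resize(f[135:295,170:350],None,fx=4.4,fy=3.75*4.4/4.4,interpolation=cv2.INTER_CUBIC))
for n,uv,z in [('knob',(240,211),.125),('s',(328,240),.043),('s',(372,241),.043),('s',(424,259),.043),('std',(330,277),.043),('start',(279,227),.099),('beaker',(389,195),.05),('timer',(423,307),.02),('drop',(317,203),.08)]: print(n,ray(c,uv,z).round(3))
for t in ['standard','sample_1','changer','knob_grip','start_top','shutter_grip']:
    for s in silhouettes('top',t):
        if s['score']>.3: 
            p=s['pixels']; ys,xs=np.nonzero(p); print(t,round(s['score'],2),xs.mean().round(1),ys.mean().round(1),len(xs),xs.min(),xs.max(),ys.min(),ys.max())
print(c[1])
```

```text
knob [0.637 0.158 0.125]
s [ 0.581 -0.064  0.043]
s [ 0.578 -0.18   0.043]
s [ 0.531 -0.316  0.043]
std [ 0.482 -0.068  0.043]
start [0.602 0.062 0.099]
beaker [ 0.703 -0.228  0.05 ]
timer [ 0.407 -0.314  0.02 ]
drop [ 0.671 -0.034  0.08 ]
standard 0.84 329.5 277.3 272 321 338 268 286
standard 0.37 239.2 213.5 613 224 254 200 227
sample_1 0.85 424.4 259.8 338 414 435 250 269
sample_1 0.8 369.8 241.9 316 360 379 232 251
sample_1 0.78 323.7 313.6 227 315 332 305 322
sample_1 0.71 327.5 240.0 278 319 336 231 249
sample_1 0.63 353.5 309.7 265 344 362 301 318
knob_grip 0.73 239.4 212.8 612 224 254 199 226
start_top 0.65 421.9 307.1 501 409 436 294 321
shutter_grip 0.86 248.2 250.5 476 232 265 240 261
[[441.19114688   0.         315.88078006]
 [  0.         441.19114688 241.6205368 ]
 [  0.           0.           1.        ]]
```

View pics/crop1.png

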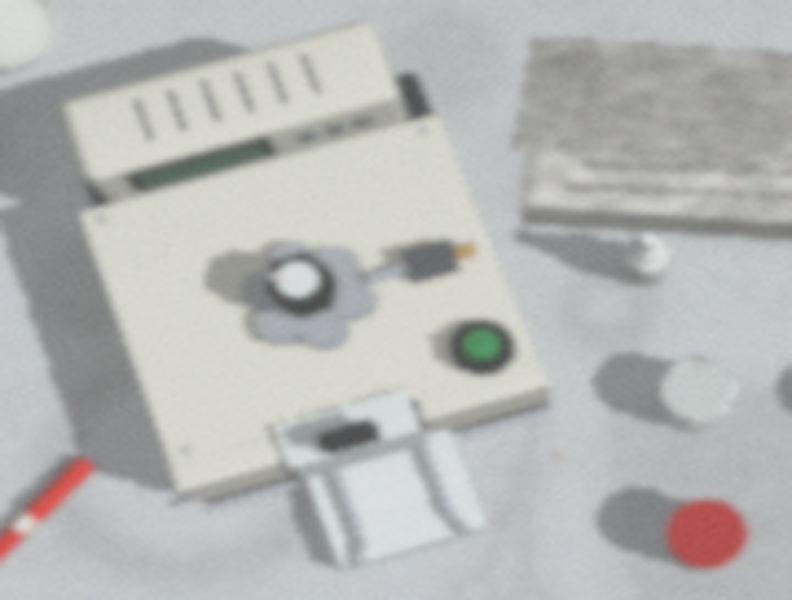

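Run:
```python
from h import *
c=cam('top')
k=lambda x,y:(170+(x+.5)/4.4-.5,135+(y+.5)/3.75-.5)
loc=[(103,112),(103,-112),(-103,-112),(-103,112),(0,0),(-104,0)]
W=[ray(c,k(*p),z)[:2] for p,z in [((83,212),.078),((435,118),.078),((548,390),.078),((178,490),.078),((298,279),.125),((347,432),.108)]]
L=np.array(loc)/1e3;W=np.array(W)
use=[0,1,2,3,4]
l0,w0=L[use].mean(0),W[use].mean(0)
H=(L[use]-l0).T@(W[use]-w0);U,S,V=np.linalg.svd(H);R=V.T@U.T
t=w0-R@l0
print('yaw',np.arctan2(R[1,0],R[0,0]),'t',t)
print((W-(L@R.T+t)).round(4))
b=ray(c,k(481,344),.099)[:2]; print('start local',(b-t)@R,b)
h=W[5];print('handle',h)
```

```text
yaw 0.3278310404729967 t [0.64004202 0.16429082]
[[ 0.0006 -0.002 ]
 [-0.0011  0.0032]
 [-0.0018 -0.0005]
 [ 0.0007 -0.001 ]
 [ 0.0015  0.0004]
 [ 0.0002  0.0055]]
start local [-0.06690648 -0.08463994] [0.60395203 0.06261531]
handle [0.54182439 0.1363199 ]
```

```bash
cat >> h.py <<'E'
YAW=0.3278; T=np.array([0.6400,0.1643])
def Rl(): return np.array([[np.cos(YAW),-np.sin(YAW)],[np.sin(YAW),np.cos(YAW)]])
def loc(p): return np.r_[(np.array(p[:2])-T)@Rl(), p[2:]]
def wor(p): return np.r_[Rl()@np.array(p[:2])+T, p[2:]]
def go(p, local=True, s=None):
    "tool-frame deltas (cm) from measured pose to point p, and turn to changer orientation"
    s=s or observe(); w=wor(p) if local else np.array(p)
    y=s['tool_rot'][:,1]; th=np.arctan2(y[1],y[0])
    turn=-((YAW+np.pi/2-th+np.pi)%(2*np.pi)-np.pi)
    d=s['tool_rot'].T@(w-s['position'])*100
    d2=np.array([[-1,0,0],[0,1,0],[0,0,-1.]])@np.r_[(w-s['position'])[:2]@Rl(),(w-s['position'])[2]]*100
    print('t',round(s['time_s'],2),'loc now',loc(s['position']).round(4),'turn',round(turn,3),'delta after turn (cm)',d2.round(2),'F',s['ft_force'].round(1),'open',round(s['opening'],4))
E
python3 -c "
from h import *
go([-.19,0,.25])"
```

```text
t 1.5 loc now [-0.3058  0.4391  0.2313] turn -0.738 delta after turn (cm) [-11.58 -43.91  -1.87] F [-0.4 -0.7  0.8] open 0.0855
```

Emit:
apply_moves(
  deltas=[0,0,0,-0.185,8.5,0,0,0,-0.185,8.5,0,0,0,-0.185,8.5,0,0,0,-0.183,8.5,0,0,0,0,8.5],
)

```text
time_s: 2.12
position: [0.2092, 0.4815, 0.2313]
tool_rot: [[-0.947, -0.321, 0.0], [-0.321, 0.947, 0.0], [-0.0, 0.0, -1.0]]
ft_force: [-0.5, 0.4, 0.4]
opening: 0.0853
```

```bash
python3 -c "
from h import *
go([-.19,0,.25])"
```

```text
t 2.12 loc now [-0.3058  0.4391  0.2313] turn -0.001 delta after turn (cm) [-11.58 -43.91  -1.87] F [-0.5  0.4  0.4] open 0.0853
```

Emit:
apply_moves(
  deltas=[0,-5.5,-0.2,0,8.5,-1.5,-5.5,-0.2,0,8.5,-1.5,-5.5,-0.2,0,8.5,-1.5,-5.5,-0.2,0,8.5,-1.5,-5.5,-0.2,0,8.5,-1.5,-5.5,-0.2,0,8.5,-2,-5.5,-0.3,0,8.5,-2.1,-5.4,-0.4,0,8.5,0,0,0,0,8.5],
)

```text
time_s: 3.25
position: [0.4628, 0.1005, 0.2504]
tool_rot: [[-0.95, -0.313, 0.001], [-0.313, 0.95, -0.001], [-0.001, -0.001, -1.0]]
ft_force: [-0.7, 0.4, -0.3]
opening: 0.085
```

Run:
```python
from h import *
go([-.19,0,.25])
c=cam('wrist'); cv2.imwrite('pics/w1.png',c[0])
for n,p in dict(sillL=[-.176,.047,.0215],sillR=[-.176,-.047,.0215],knob=[0,0,.125],hand=[-.104,0,.108],start=[-.067,-.085,.099],fr=[-.103,-.112,.078],fl=[-.103,.112,.078]).items(): print(n,proj(c,wor(p)).round(1))
for t in ['knob_grip','start_top','shutter_grip','standard','sample_1']: print(t,[(np.round(x['location']),round(x['score'],2)) for x in look_for('wrist',t)][:3])
```

```text
t 3.25 loc now [-0.1883 -0.0034  0.2504] turn -0.009 delta after turn (cm) [0.17 0.34 0.04] F [-0.7  0.4 -0.3] open 0.085
sillL [370. 201.]
sillR [268.4 201.8]
knob [321.2 439.8]
hand [320.5 318.1]
start [218.6 352.3]
fr [188.9 301.9]
fl [451.7 300.1]
knob_grip [(array([320., 409.]), 0.96)]
start_top [(array([219., 350.]), 0.77)]
shutter_grip [(array([328., 303.]), 0.88)]
standard [(array([120., 156.]), 0.82)]
sample_1 [(array([ 11., 211.]), 0.8), (array([109., 255.]), 0.6), (array([65., 28.]), 0.6)]
```

View pics/w1.png

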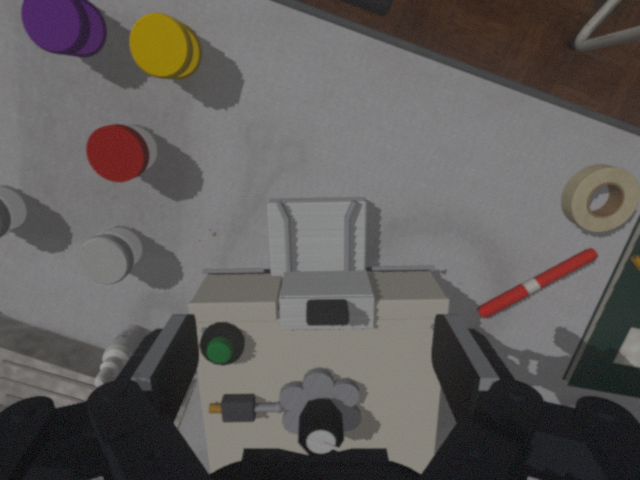

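Run:
```python
from h import *
f=cv2.imread('pics/w1.png'); c=cam('wrist')
cv2.imwrite('pics/w1c.png',cv2.resize(f[180:345,180:460],None,fx=2.85,fy=2.85,interpolation=cv2.INTER_CUBIC))
# overlay-predictions for inner rails etc
for n,p in dict(railLtop_in=[-.14,.0255,.0295],railRtop_in=[-.14,-.0255,.0295],sL=[-.14,.047,.0215],sR=[-.14,-.047,.0215],shL=[-.104,.04,.08],shR=[-.104,-.04,.08]).items():
    u=proj(c,wor(p)); print(n,u.round(1),'crop',((u-[180,180])*2.85).round())
```

```text
railLtop_in [341.  242.9] crop [459. 179.]
railRtop_in [286.5 242.8] crop [303. 179.]
sL [363.  240.1] crop [521. 171.]
sR [264.5 239.9] crop [241. 171.]
shL [360.6 303.2] crop [515. 351.]
shR [266.3 303. ] crop [246. 351.]
```

View pics/w1c.png

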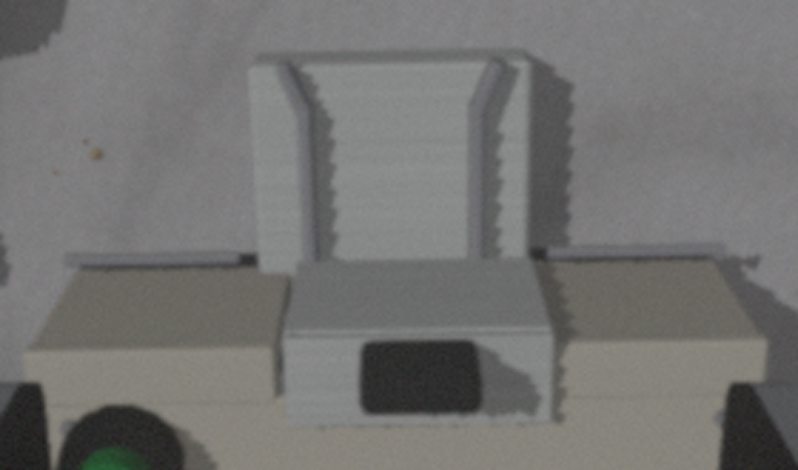

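Emit:
apply_moves(
  deltas=[-2,-1.5,1,0,0,-2,-1,2,0,0,-2,-1,2,0,0,-2,-1,2,0,0,-0.6,0,3,0,0,0,0,3,0,0,0,0,2,0,0,0,0,0,0,0],
)

```text
time_s: 4.6
position: [0.5549, 0.0892, 0.0991]
tool_rot: [[-0.946, -0.323, -0.003], [-0.323, 0.946, -0.0], [0.003, 0.001, -1.0]]
ft_force: [0.9, 1.0, -0.2]
opening: -0.0001
```

```bash
python3 -c "
from h import *
go([-.104,-.045,.09])"
```

```text
t 4.6 loc now [-0.1047 -0.0437  0.0991] turn 0.001 delta after turn (cm) [-0.07 -0.13  0.91] F [ 0.9  1.  -0.2] open -0.0001
```

Emit:
apply_moves(
  deltas=[0,0,0.9,0,0,0,0,0,0,0,0,1.2,0,0,0,0,1.2,0,0,0,0,1.2,0,0,0,0,1.2,0,0,0,0,1.2,0,0,0,0,1.2,0,0,0,0,1.2,0,0,0,0,0.8,0,0,0],
)

```text
time_s: 5.85
position: [0.5263, 0.1763, 0.0912]
tool_rot: [[-0.946, -0.323, -0.0], [-0.323, 0.946, 0.0], [0.0, 0.0, -1.0]]
ft_force: [0.5, -1.0, 1.7]
opening: -0.0
```

```bash
python3 -c "
from h import *
go([-.104,.052,.09])"
```

```text
t 5.85 loc now [-0.1037  0.048   0.0912] turn 0.001 delta after turn (cm) [0.03 0.4  0.12] F [ 0.5 -1.   1.7] open -0.0
```

Emit:
apply_moves(
  deltas=[0,0.5,0,0,0,0,0.3,0,0,0,0,0,0,0,0],
)

```text
time_s: 6.22
position: [0.5256, 0.1786, 0.0914]
tool_rot: [[-0.948, -0.319, 0.002], [-0.319, 0.948, -0.009], [0.001, -0.01, -1.0]]
ft_force: [4.7, -23.8, 0.8]
opening: -0.0001
```

```bash
python3 -c "
from h import *
go([-.17,.0,.17])"
```

```text
t 6.22 loc now [-0.1037  0.0504  0.0914] turn -0.003 delta after turn (cm) [ 6.63 -5.04 -7.86] F [  4.7 -23.8   0.8] open -0.0001
```

Emit:
apply_moves(
  deltas=[0,-1.3,0,0,0,0,0,-4,0,0,0,0,-4,0,0,3,-2,0,0,0,3.6,-2,0,0,4,0,0,0,0,8.5,0,0,0,0,8.5,0,0,0,0,8.5,0,0,0,0,8.5],
)

```text
time_s: 7.35
position: [0.4791, 0.1122, 0.1711]
tool_rot: [[-0.946, -0.323, -0.0], [-0.323, 0.946, 0.0], [0.0, 0.0, -1.0]]
ft_force: [0.3, 0.4, -0.7]
opening: 0.0849
```

Run:
```python
from h import *
go([-.17,.0,.17])
c=cam('wrist'); f=c[0]
P=dict(railLtop_in=[[-.12,.0255,.0295],[-.155,.0255,.0295]],railRtop_in=[[-.12,-.0255,.0295],[-.155,-.0255,.0295]],sL=[[-.176,.047,.0215],[-.11,.047,.0215]],sR=[[-.176,-.047,.0215],[-.11,-.047,.0215]],ed=[[-.176,.047,.0215],[-.176,-.047,.0215]],port=[[-.105,.036,.0215],[-.105,-.036,.0215]],hand=[[-.098,.065,.108],[-.098,.099,.108]],roof=[[-.103,-.112,.078],[-.103,.112,.078]])
for p in P.values():
    a,b=[tuple(int(v*16) for v in proj(c,wor(q))) for q in p]; cv2.line(f,a,b,(0,255,0),1,cv2.LINE_AA,4)
cv2.imwrite('pics/w2.png',f)
```

```text
t 7.35 loc now [-0.1691  0.0025  0.1711] turn 0.001 delta after turn (cm) [ 0.09 -0.25  0.11] F [ 0.3  0.4 -0.7] open 0.0849
```

View pics/w2.png

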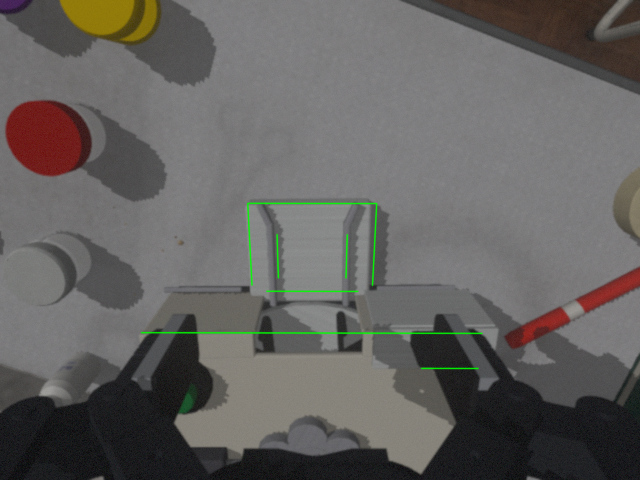

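Run:
```python
from h import *
c=cam('wrist'); f=c[0]
cv2.imwrite('pics/w2c.png',cv2.resize(f[195:365,235:395],None,fx=3.5,fy=3.5,interpolation=cv2.INTER_CUBIC))
g=f.mean(2)
for r in (245,262):
    pr=g[r-5:r+6].mean(0); d=np.gradient(cv2.GaussianBlur(pr[None],(5,1),0)[0])
    print(r,[(u,round(d[u],1)) for u in range(235,395) if abs(d[u])>3 and abs(d[u])>=max(abs(d[u-1]),abs(d[u+1]))])
    for y,z in [(.047,.0215),(.0255,.0295),(-.0255,.0295),(-.047,.0215)]:
        xs=np.linspace(-.17,-.1,71); us=np.array([proj(c,wor([x,y,z])) for x in xs]); i=np.argmin(abs(us[:,1]-r)); print(y,us[i].round(1),round(xs[i],3))
```

```text
245 [(247, np.float64(3.7)), (267, np.float64(-6.4)), (272, np.float64(-8.3)), (275, np.float64(3.7)), (282, np.float64(9.2)), (342, np.float64(-8.3)), (348, np.float64(-5.6)), (356, np.float64(9.5)), (369, np.float64(-12.5)), (387, np.float64(7.5))]
0.047 [374.2 244.5] -0.144
0.0255 [346.5 245.6] -0.146
-0.0255 [277.  245.5] -0.146
-0.047 [249.6 245.5] -0.143
262 [(248, np.float64(3.1)), (268, np.float64(-6.1)), (273, np.float64(-8.1)), (276, np.float64(3.9)), (283, np.float64(9.7)), (342, np.float64(-7.2)), (348, np.float64(-5.8)), (356, np.float64(9.2)), (368, np.float64(-13.0)), (385, np.float64(8.6))]
0.047 [373.3 261.7] -0.13
0.0255 [346. 262.] -0.133
-0.0255 [277.5 261.9] -0.133
-0.047 [250.4 261.4] -0.13
```

View pics/w2c.png

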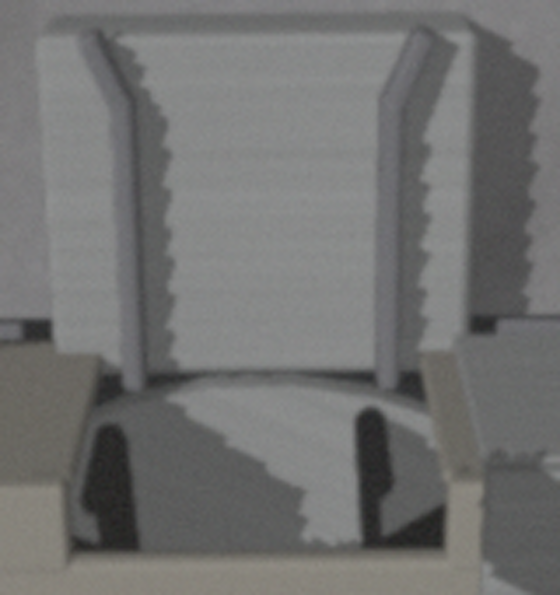

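Run:
```python
from h import *
c=cam('wrist'); g=c[0].mean(2)
s=observe(); R=s['tool_rot']; p=s['position']
for z in (-.013,-.02,-.03):
  print(z,[proj(c,p+R@np.array([x,y,z])).round(1) for x in (-.011,.011) for y in (-.0425,.0425)])
print('cam in tool',(R.T@((-c[2].T@c[3])-p)).round(4)); print((R.T@c[2].T).round(3))
f=c[0]
a=cv2.resize(f[300:420,100:240],None,fx=2.8,fy=2.8); b=cv2.resize(f[300:420,395:535],None,fx=2.8,fy=2.8)
cv2.imwrite('pics/fing.png',np.hstack([a,b]))
```

```text
-0.013 [array([200.3, 359.7]), array([429.7, 360. ]), array([194.9, 306.8]), array([435.3, 307.1])]
-0.02 [array([195.2, 371.7]), array([434.9, 372. ]), array([189.2, 317. ]), array([441. , 317.3])]
-0.03 [array([186.9, 390.9]), array([443.2, 391.2]), array([180. , 333.2]), array([450.2, 333.6])]
cam in tool [ 8.250e-02 -1.000e-04 -1.433e-01]
[[ 0.001 -0.947 -0.32 ]
 [ 1.     0.001 -0.001]
 [ 0.001 -0.32   0.947]]
```

View pics/fing.png

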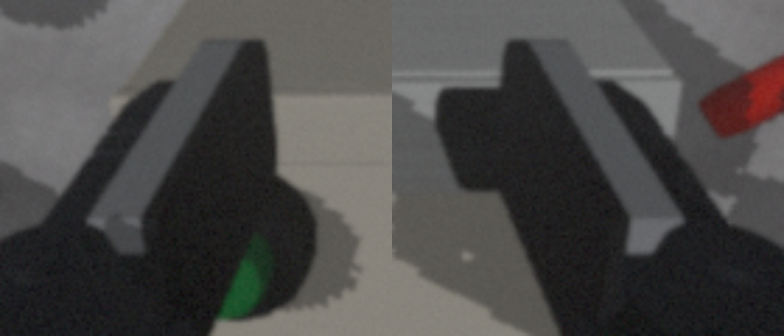

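Emit:
apply_moves(
  deltas=[1,0,-4,0,8.5,1,0,-3,0,8.5,0,0,-2,0,8.5,0,0,0,0,8.5,0,0,0,0,8.5,0,0,0,0,8.5],
)

```text
time_s: 8.25
position: [0.4593, 0.1052, 0.2603]
tool_rot: [[-0.947, -0.322, -0.002], [-0.322, 0.947, -0.0], [0.002, 0.0, -1.0]]
ft_force: [-0.2, -0.0, -0.1]
opening: 0.0851
```

Run:
```python
from h import *
c=cam('wrist'); f=c[0]; go([-.19,0,.26]); np.savez('w3.npz',f=f,K=c[1],R=c[2],t=c[3])
cv2.imwrite('pics/w3.png',cv2.resize(f[185:479,170:470],(800,784),interpolation=cv2.INTER_CUBIC)[:600])
for t in ['knob_grip','start_top','shutter_grip','standard','sample_1']: print(t,[(np.round(x['location']),round(x['score'],2)) for x in silhouettes('wrist',t)][:3])
```

```text
t 8.3 loc now [-0.19    0.0022  0.2604] turn 0.0 delta after turn (cm) [ 0.   -0.22  0.04] F [-0.1 -0.7  0.9] open 0.0848
knob_grip [(array([310., 389.]), 0.89), (array([311., 344.]), 0.46)]
start_top [(array([213., 345.]), 0.72)]
shutter_grip [(array([402., 294.]), 0.75), (array([312., 339.]), 0.7)]
standard [(array([121., 150.]), 0.93)]
sample_1 [(array([107., 253.]), 0.79), (array([162.,  49.]), 0.61), (array([ 13., 206.]), 0.6)]
```

View pics/w3.png

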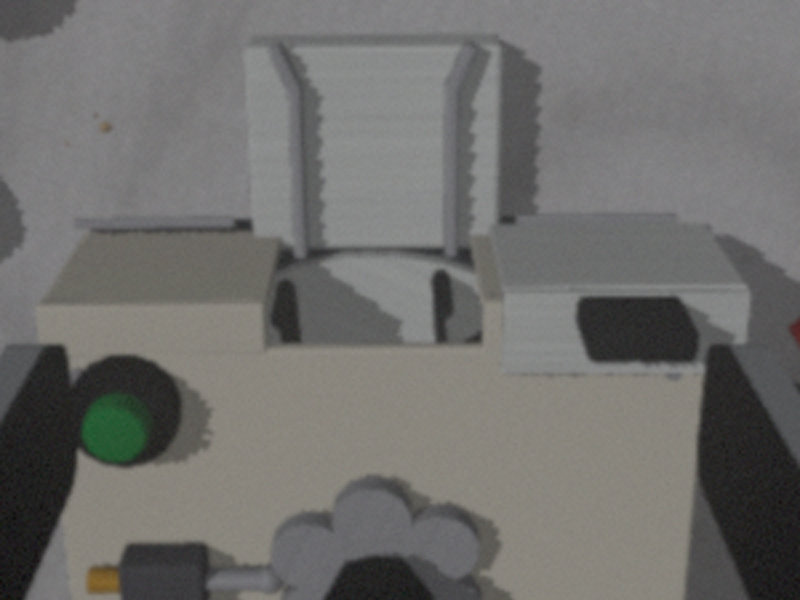

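Run:
```python
from h import *
from scipy.optimize import least_squares
d=np.load('w3.npz'); c=(None,d['K'],d['R'],d['t'])
P=[((246,44),(-.176,-.047,.0215)),((499,44),(-.176,.047,.0215)),((265,347),(-.086,-.036,.078)),((483,345),(-.086,.036,.078)),((40,303),(-.103,-.112,.078)),((372,477),(-.04,0,.089)),((304,150),(None,-.0255,.0295)),((445,150),(None,.0255,.0295))]
def res(q,full=False):
    r=[]
    cy,sy=np.cos(q[2]),np.sin(q[2])
    for (x,y),l in P:
        u=np.array([170+x/2.6667,185+y/2.6667]); lx=l[0] if l[0] is not None else -.14
        w=[q[0]+cy*lx-sy*l[1],q[1]+sy*lx+cy*l[1],l[2]+(q[3] if len(q)>3 else 0)]
        e=proj(c,w)-u
        if l[0] is None: e[1]=0
        r+=list(e)
    return np.array(r)
q0=[.64,.1643,.3278]
print(res(q0).reshape(-1,2).round(1))
for q0 in (q0,q0+[0]):
    s=least_squares(res,q0,loss='soft_l1'); print(s.x.round(4)); print(res(s.x).reshape(-1,2).round(1))
```

```text
[[ 0.9 -0.3]
 [ 5.  -0.2]
 [ 2.5  0. ]
 [ 1.7  0.9]
 [-0.5 -0.7]
 [ 2.8  2.7]
 [ 2.   0. ]
 [ 2.3  0. ]]
[0.6402 0.163  0.3335]
[[-1.5 -0.3]
 [ 2.6 -0.7]
 [ 0.5  0. ]
 [-0.3  0.5]
 [-2.5 -0.3]
 [ 1.1  2.5]
 [-0.2  0. ]
 [ 0.1  0. ]]
[ 0.6426  0.1638  0.3353 -0.0059]
[[-1.   0.9]
 [ 1.5  0.3]
 [ 1.1 -0.7]
 [-1.1 -0.4]
 [-0.5 -0.6]
 [ 1.1  0.9]
 [ 0.   0. ]
 [-0.5  0. ]]
```

```bash
sed -i 's/^YAW=.*/YAW=0.333; T=np.array([0.6405,0.1630])/' h.py
python3 - <<'E'
from h import *
c=cam('top')
for n,uv in [('std',(330.7,276.8)),('s1',(329.1,238.6)),('s2',(372,241)),('s3',(424.3,259))]:
    w=ray(c,uv,.043); print(n,w.round(3),loc(w).round(4))
for t in ['standard','sample_1']: print(t,[(np.round(x['location']),round(x['score'],2)) for x in look_for('top',t)][:6])
go([*loc(ray(c,(330.7,276.8),.043))[:2],.15])
print(wor([-.145,0,0]))
E
```

```text
std [ 0.483 -0.07   0.043] [-0.2252 -0.169   0.043 ]
s1 [ 0.584 -0.067  0.043] [-0.1281 -0.1987  0.043 ]
s2 [ 0.578 -0.18   0.043] [-0.1709 -0.3041  0.043 ]
s3 [ 0.531 -0.317  0.043] [-0.2608 -0.4178  0.043 ]
standard [(array([331., 279.]), 0.57)]
sample_1 [(array([370., 242.]), 0.68), (array([424., 262.]), 0.66), (array([323., 312.]), 0.58), (array([326., 243.]), 0.56), (array([354., 309.]), 0.54), (array([259., 246.]), 0.39)]
t 8.7 loc now [-0.1896  0.0045  0.2613] turn -0.005 delta after turn (cm) [  3.56 -17.35  11.13] F [ 0.  -0.4  0.5] open 0.0852
[0.50346544 0.11560244 0.        ]
```

Emit:
apply_moves(
  deltas=[1,-4,1,-0.005,8.5,1,-4.5,2,0,8.5,1,-4.5,3,0,8.5,0.6,-4.3,3,0,8.5,0,0,2.1,0,8.5,0,0,0,0,8.5,0,0,0,0,8.5],
)

```text
time_s: 9.57
position: [0.4826, -0.0698, 0.1511]
tool_rot: [[-0.945, -0.328, 0.001], [-0.328, 0.945, -0.0], [-0.001, -0.0, -1.0]]
ft_force: [-0.6, 0.2, -0.2]
opening: 0.0849
```

```bash
cat >> h.py <<'E'
def jar(t,near=None,z=.043):
    "jar centre from wrist picture: circle-fit the cap colour/silhouette -> world"
    c=cam('wrist'); out=[]
    for s in silhouettes('wrist',t):
        ys,xs=np.nonzero(s['pixels'])
        if len(xs)<50: continue
        (u,v),r=cv2.minEnclosingCircle(np.c_[xs,ys].astype(np.float32))
        w=ray(c,(xs.mean(),ys.mean()),.022); out.append((round(s['score'],2),w.round(3)[:2],(round(xs.mean()),round(ys.mean())),len(xs)))
    return c,out
E
python3 - <<'E'
from h import *
c,o=jar('standard'); print(o); cv2.imwrite('pics/w4.png',c[0]); go([*loc([.483,-.07])[:2],.012])
hsv=cv2.cvtColor(c[0],cv2.COLOR_BGR2HSV); m=((hsv[...,0]<8)|(hsv[...,0]>172))&(hsv[...,1]>150)&(hsv[...,2]>50)
n,l,st,ce=cv2.connectedComponentsWithStats(m.astype(np.uint8)); i=1+np.argmax(st[1:,4]); print(st[i],ce[i],ray(c,ce[i],.038).round(4))
E
```

```text
[(0.63, array([ 0.486, -0.07 ]), (314, 225), 4818), (0.34, array([0.539, 0.11 ]), (511, 359), 22201)]
t 9.68 loc now [-0.225  -0.1684  0.1514] turn 0.001 delta after turn (cm) [ 0.   -0.03 13.94] F [ 0.6 -0.4  0.9] open 0.0851
[ 279  192   72   73 4058] [314.04435683 228.89206506] [ 0.4839 -0.0701  0.038 ]
```

Emit:
apply_moves(
  deltas=[-0.1,0,5,0,8.5,0,0,5,0,8.5,0,0,3,0,8.5,0,0,0.9,0,8.5,0,0,0,0,8.5,0,0,0,0,4,0,0,0,0,4,0,0,0,0,4,0,0,-3,0,4,0,0,-5,0,4],
  grip_force=40,
)

```text
time_s: 10.92
position: [0.4819, -0.0694, 0.0916]
tool_rot: [[-0.945, -0.327, -0.003], [-0.327, 0.945, 0.001], [0.002, 0.002, -1.0]]
ft_force: [0.6, 0.7, -1.2]
opening: 0.045
```

```bash
python3 -c "
from h import *
go([-.145,0,.06]);go([-.145,0,.0335])"
```

```text
t 10.93 loc now [-0.2258 -0.1678  0.0916] turn 0.0 delta after turn (cm) [-8.08 16.78  3.16] F [ 0.6  0.7 -1.2] open 0.045
t 10.93 loc now [-0.2258 -0.1678  0.0916] turn 0.0 delta after turn (cm) [-8.08 16.78  5.81] F [ 0.6  0.7 -1.2] open 0.045
```

Emit:
apply_moves(
  deltas=[-1,4,0,0,4,-2,4,0,0,4,-2,4,0,0,4,-2,3,0,0,4,-1.1,1.8,0,0,4,0,0,2.5,0,4,0,0,0,0,4,0,0,0,0,4],
)

```text
time_s: 11.92
position: [0.5049, 0.1153, 0.067]
tool_rot: [[-0.945, -0.327, 0.0], [-0.327, 0.945, 0.0], [-0.0, -0.0, -1.0]]
ft_force: [0.4, -0.4, -2.1]
opening: 0.0449
```

Run:
```python
from h import *
go([-.145,0,.0335])
c=cam('wrist'); cv2.imwrite('pics/w5.png',c[0])
```

```text
t 11.93 loc now [-0.1437 -0.0007  0.067 ] turn -0.0 delta after turn (cm) [0.13 0.07 3.35] F [ 0.4 -0.4 -2.1] open 0.0449
```

View pics/w5.png

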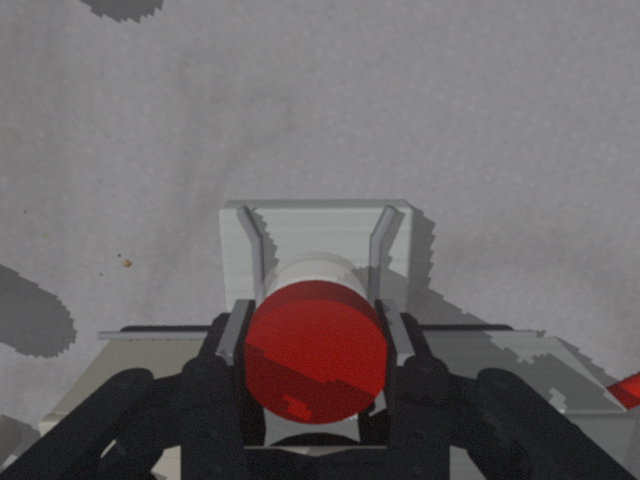

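Emit:
apply_moves(
  deltas=[0,0,1.5,0,4,0,0,1.2,0,4,0,0,0.6,0,4,0,0,0,0,4,0,0,0,0,8.5,0,0,0,0,8.5,0,0,0,0,8.5,0,0,-3,0,8.5,0,0,-3,0,8.5,0,0,0,0,0],
)

```text
time_s: 13.22
position: [0.5064, 0.1157, 0.0951]
tool_rot: [[-0.945, -0.327, 0.004], [-0.327, 0.945, 0.0], [-0.004, -0.001, -1.0]]
ft_force: [-0.0, -0.4, -0.4]
opening: 0.0693
```

Emit:
apply_moves(
  deltas=[2.5,0,0,0,0,2.5,0,0,0,0,0,0,0,0,0,0,0,0,0,0],
)

```text
time_s: 13.72
position: [0.4582, 0.0993, 0.0931]
tool_rot: [[-0.945, -0.327, 0.0], [-0.327, 0.945, 0.0], [-0.0, -0.0, -1.0]]
ft_force: [0.9, 0.5, -0.0]
opening: 0.0001
```

Run:
```python
from h import *
go([-.195,0,.030])
c,o=jar('standard'); print(o)
hsv=cv2.cvtColor(c[0],cv2.COLOR_BGR2HSV); m=((hsv[...,0]<8)|(hsv[...,0]>172))&(hsv[...,1]>150)&(hsv[...,2]>50)
n,l,st,ce=cv2.connectedComponentsWithStats(m.astype(np.uint8)); i=1+np.argmax(st[1:,4]); w=ray(c,ce[i],.0595);print(st[i],ce[i],loc(w).round(4))
```

```text
t 13.72 loc now [-0.1931 -0.0006  0.0931] turn 0.0 delta after turn (cm) [0.19 0.06 6.31] F [ 0.9  0.5 -0. ] open 0.0001
[(0.91, array([0.495, 0.113]), (317, 313), 379)]
[ 555  397   84   49 1883] [596.03186405 420.6787042 ] [-0.1108  0.149   0.0595]
```

Emit:
apply_moves(
  deltas=[0,0.06,3.3,0,0,0,0,3,0,0,-1,0,0,0,0,-1,0,0,0,0,-1,0,0,0,0,-1,0,0,0,0,-1,0,0,0,0,-1,0,0,0,0,-1,0,0,0,0,-0.7,0,0,0,0],
)

```text
time_s: 15.08
position: [0.5305, 0.1249, 0.0302]
tool_rot: [[-0.945, -0.327, -0.0], [-0.327, 0.945, -0.001], [0.0, -0.0, -1.0]]
ft_force: [-1.7, -2.2, 0.1]
opening: -0.0002
```

```bash
python3 -c "
from h import *
go([-.104,0,.03])"
```

```text
t 15.07 loc now [-1.164e-01 -1.000e-04  3.020e-02] turn 0.0 delta after turn (cm) [-1.24  0.01  0.02] F [-1.7 -2.2  0.1] open -0.0002
```

Emit:
apply_moves(
  deltas=[-0.5,0,0,0,0,-0.5,0,0,0,0,-0.1,0,0,0,0,0,0,0,0,0],
)

```text
time_s: 15.58
position: [0.5405, 0.1286, 0.0303]
tool_rot: [[-0.945, -0.327, 0.0], [-0.327, 0.945, 0.0], [-0.0, 0.0, -1.0]]
ft_force: [-0.9, 0.5, 0.5]
opening: -0.0005
```

```bash
python3 -c "
from h import *
go([-.104,0,.03])"
```

```text
t 15.57 loc now [-0.1058  0.0002  0.0303] turn 0.0 delta after turn (cm) [-0.18 -0.02  0.03] F [-0.9  0.5  0.5] open -0.0005
```

Emit:
apply_moves(
  deltas=[-0.2,0,0,0,0,-0.2,0,0,0,0,0,0,0,0,0],
)

```text
time_s: 15.95
position: [0.5444, 0.1299, 0.0303]
tool_rot: [[-0.945, -0.327, 0.0], [-0.327, 0.945, 0.0], [-0.0, -0.0, -1.0]]
ft_force: [0.3, 0.2, -0.1]
opening: -0.0003
```

```bash
python3 -c "
from h import *
go([-.104,0,.03])"
```

```text
t 15.95 loc now [-1.016e-01  1.000e-04  3.030e-02] turn 0.0 delta after turn (cm) [ 0.24 -0.01  0.03] F [ 0.3  0.2 -0.1] open -0.0003
```

Emit:
apply_moves(
  deltas=[-0.2,0,0,0,0,0,0,0,0,0],
)

```text
time_s: 16.2
position: [0.545, 0.1302, 0.0301]
tool_rot: [[-0.945, -0.327, -0.002], [-0.327, 0.945, -0.001], [0.002, 0.0, -1.0]]
ft_force: [-4.8, -1.6, 3.0]
opening: -0.0001
```

Run:
```python
from h import *
go([-.104,0,.03])
c=cam('wrist'); cv2.imwrite('pics/w6.png',cv2.resize(c[0][220:460,150:490],None,fx=2.3,fy=2.3))
```

```text
t 16.2 loc now [-0.101   0.0002  0.0301] turn 0.0 delta after turn (cm) [ 0.3  -0.02  0.01] F [-4.8 -1.6  3. ] open -0.0001
```

View pics/w6.png

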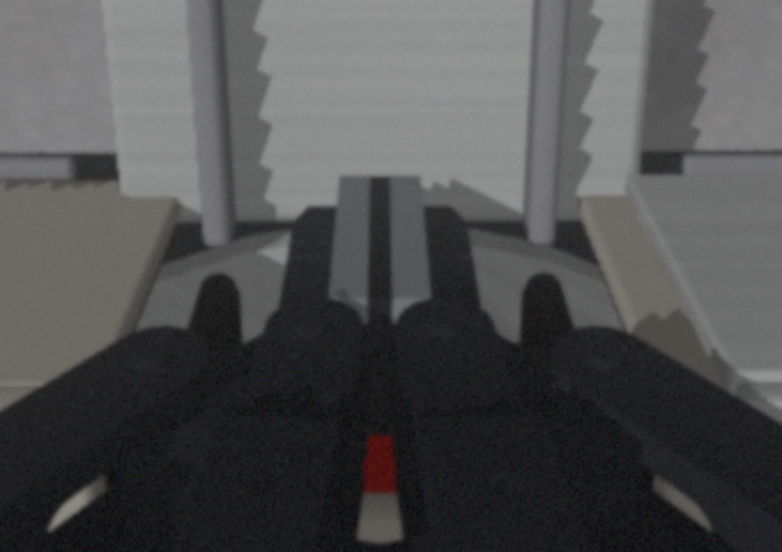

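```bash
sed -i 's/^YAW=.*/YAW=0.334; T=np.array([0.6428,0.1638])/' h.py; python3 -c "
from h import *
go([-.15,0,.03]);go([0,0,.095])"
```

```text
t 16.25 loc now [-0.1034  0.0003  0.0301] turn -0.001 delta after turn (cm) [ 4.66 -0.03  0.01] F [-4.3 -1.2  3.5] open -0.0
t 16.25 loc now [-0.1034  0.0003  0.0301] turn -0.001 delta after turn (cm) [-10.34  -0.03  -6.49] F [-4.3 -1.2  3.5] open -0.0
```

Emit:
apply_moves(
  deltas=[2,0,0,0,0,3,0,0,0,0,0,0,-5,0,0,0,0,-5.5,0,0,0,0,-5,0,4,0,0,0,0,8.5,0,0,0,0,8.5],
)

```text
time_s: 17.12
position: [0.4988, 0.1142, 0.1851]
tool_rot: [[-0.945, -0.327, 0.0], [-0.327, 0.945, 0.0], [-0.0, -0.0, -1.0]]
ft_force: [-1.1, -0.8, -0.0]
opening: 0.0543
```

```bash
python3 -c "
from h import *
go([0,0,.16])"
```

```text
t 17.12 loc now [-0.1523  0.0003  0.1851] turn -0.001 delta after turn (cm) [-15.23  -0.03   2.51] F [-1.1 -0.8 -0. ] open 0.0543
```

Emit:
apply_moves(
  deltas=[-4,0,0,0,8.5,-4,0,0,0,8.5,-4,0,0,0,8.5,-3.2,0,0,0,8.5,0,0,3,0,8.5,0,0,3,0,8.5,0,0,2.5,0,8.5,0,0,0.5,0,8.5,0,0,0,0,8.5],
)

```text
time_s: 18.25
position: [0.6421, 0.1638, 0.0948]
tool_rot: [[-0.945, -0.327, -0.001], [-0.327, 0.945, -0.0], [0.001, 0.0, -1.0]]
ft_force: [-0.3, -0.5, 0.2]
opening: 0.0848
```

Emit:
apply_moves(
  deltas=[0,0,0,0,2.5,0,0,0,0,2.5,0,0,0,0,2.5,0,0,0,0,2.5],
)

```text
time_s: 18.75
position: [0.6428, 0.1644, 0.0964]
tool_rot: [[-0.945, -0.327, 0.001], [-0.327, 0.945, 0.001], [-0.001, 0.001, -1.0]]
ft_force: [-1.2, 0.2, 5.2]
opening: 0.0375
```

```bash
python3 -c "
from h import *
go([0,0,.095]); print(observe()['wrist_torque'],observe()['q'].round(2))"
```

```text
t 18.75 loc now [0.0002 0.0005 0.0964] turn -0.0 delta after turn (cm) [ 0.02 -0.05  0.14] F [-1.2  0.2  5.2] open 0.0375
[ 0.46851514  0.44457451 -0.01719806] [ 0.14  0.64  0.05  0.98  0.   -0.19]
```

Emit:
apply_moves(
  deltas=[0,0,0,0,2.5,0,0,0,0,2.5,0,0,0,0,2.5],
)

```text
time_s: 19.12
position: [0.6428, 0.1644, 0.0964]
tool_rot: [[-0.945, -0.327, 0.001], [-0.327, 0.945, 0.001], [-0.001, 0.001, -1.0]]
ft_force: [-2.1, 1.1, 5.4]
opening: 0.0378
```

```bash
python3 -c "
from h import *
go([0,0,.095]); print(observe()['wrist_torque'],observe()['q'].round(2))"
```

```text
t 19.12 loc now [0.0002 0.0006 0.0964] turn -0.0 delta after turn (cm) [ 0.02 -0.06  0.14] F [-2.1  1.1  5.4] open 0.0378
[0.48236067 0.44470371 0.07070406] [ 0.14  0.64  0.05  0.98  0.   -0.19]
```

Run:
```python
from h import *
f=np.load('w3.npz')['f']; a=cv2.resize(f[345:450,240:380],None,fx=4,fy=4,interpolation=cv2.INTER_CUBIC)
g=cam('wrist')[0]; b=cv2.resize(g[250:470,160:480],(560,385)); 
cv2.imwrite('pics/k.png',np.vstack([a[:210*1+0],b]) if False else np.vstack([cv2.resize(a,(400,300)),cv2.resize(b,(400,300))]))
```

```text
(no output)
```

View pics/k.png

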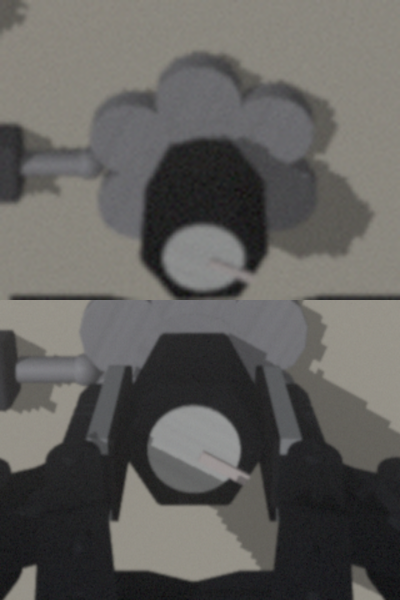

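Emit:
apply_moves(
  deltas=[0,0,0,0,8.5,0,0,0,0,8.5,0,0,0,0,8.5,0,0,0,-0.175,8.5,0,0,0,-0.175,8.5,0,0,0,-0.174,8.5,0,0,0,0,8.5,0,0,0,0,2.5,0,0,0,0,2.5,0,0,0,0,2.5],
)

```text
time_s: 20.42
position: [0.6421, 0.1643, 0.0955]
tool_rot: [[-0.655, -0.755, -0.001], [-0.755, 0.655, 0.001], [-0.0, 0.001, -1.0]]
ft_force: [-8.2, 2.8, 9.0]
opening: 0.0332
```

Emit:
apply_moves(
  deltas=[0,0,0,0,2.5,0,0,0,0,2.5,0,0,0,0,2.5],
)

```text
time_s: 20.8
position: [0.642, 0.1643, 0.0955]
tool_rot: [[-0.655, -0.756, -0.001], [-0.756, 0.655, 0.001], [-0.0, 0.001, -1.0]]
ft_force: [-3.9, 2.6, 5.8]
opening: 0.0335
```

```bash
python3 -c "
from h import *
go([0,0,.095]); print(observe()['wrist_torque'],observe()['q'].round(2))"
```

```text
t 20.8 loc now [-0.0006  0.0008  0.0955] turn 0.523 delta after turn (cm) [-0.06 -0.08  0.05] F [-3.9  2.6  5.8] open 0.0335
[ 0.54057617  0.77164329 -0.00360518] [ 0.14  0.64  0.05  0.98  0.   -0.72]
```

Emit:
apply_moves(
  deltas=[0,0,0,0.15,2.5,0,0,0,0.15,2.5,0,0,0,0.15,2.5,0,0,0,0.15,2.5,0,0,0,0.15,2.5,0,0,0,0.15,2.5,0,0,0,0.147,2.5,0,0,0,0,2.5,0,0,0,0,2.5],
)

```text
time_s: 21.92
position: [0.6422, 0.1639, 0.0955]
tool_rot: [[-0.982, 0.187, -0.0], [0.187, 0.982, 0.0], [0.0, -0.0, -1.0]]
ft_force: [-3.9, 1.5, 5.8]
opening: 0.0331
```

```bash
python3 -c "
from h import *
go([0,0,.095]); print(observe()['wrist_torque'],observe()['q'].round(2))"
```

```text
t 21.93 loc now [-0.0006  0.0003  0.0955] turn -0.522 delta after turn (cm) [-0.06 -0.03  0.05] F [-3.9  1.5  5.8] open 0.0331
[ 0.26022192  0.84856103 -0.09840754] [0.14 0.64 0.05 0.98 0.   0.33]
```

Emit:
apply_moves(
  deltas=[0,0,0,0,8.5,0,0,0,0,8.5,0,0,0,0,8.5,0,0,-3,0,8.5,0,0,-3,-0.175,8.5,0,0,-3,-0.175,8.5,0,0,0,-0.173,8.5,0,0,0,0,8.5],
)

```text
time_s: 22.92
position: [0.6427, 0.1638, 0.1855]
tool_rot: [[-0.945, -0.326, 0.001], [-0.326, 0.945, -0.0], [-0.0, -0.0, -1.0]]
ft_force: [-0.5, -0.5, 0.5]
opening: 0.085
```

Run:
```python
from h import *
go([-.128,-.199,.2]); c=cam('wrist'); cv2.imwrite('pics/k2.png',c[0])
c=cam('top'); f=c[0]
for t in ['standard','sample_1']: print(t,[(np.round(x['location']),round(x['score'],2)) for x in look_for('top',t)][:6])
```

```text
t 22.93 loc now [-1.000e-04  1.000e-04  1.855e-01] turn -0.002 delta after turn (cm) [ 12.79 -19.91  -1.45] F [-0.5 -0.5  0.5] open 0.085
standard []
sample_1 [(array([425., 261.]), 0.89), (array([325., 243.]), 0.72), (array([321., 313.]), 0.62), (array([372., 244.]), 0.5)]
```

View pics/k2.png

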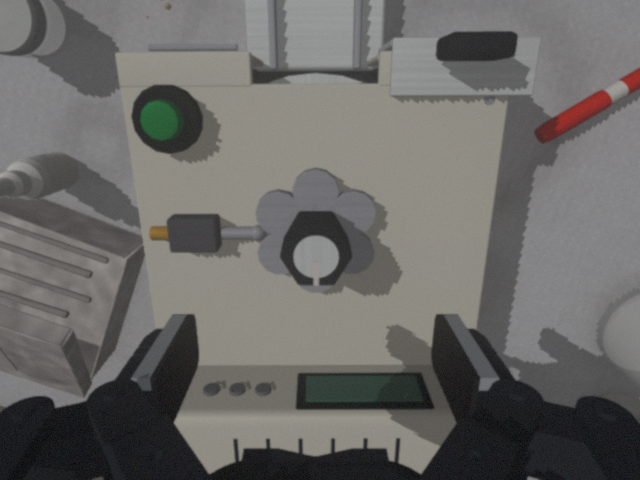

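Emit:
apply_moves(
  deltas=[3,-4,0,0,8.5,3,-4,0,0,8.5,3,-4,0,0,8.5,3,-4,1,0,8.5,1.1,-3.9,2.5,0,8.5,0,0,0,0,8.5,0,0,0,0,8.5],
)

```text
time_s: 24.0
position: [0.5838, -0.0667, 0.1503]
tool_rot: [[-0.945, -0.326, -0.0], [-0.326, 0.945, 0.0], [0.0, 0.001, -1.0]]
ft_force: [0.1, 0.5, -0.3]
opening: 0.0847
```

```bash
cat >> h.py <<'E'
def lid(c,z=.043,guess=None):
    "lid circle by Hough near the projected guess (world xy)"
    u0=proj(c,[*guess,z]); g=cv2.GaussianBlur(cv2.cvtColor(c[0],cv2.COLOR_BGR2GRAY),(5,5),0)
    r0=np.linalg.norm(proj(c,[guess[0],guess[1]+.0235,z])-u0)
    h=cv2.HoughCircles(g,cv2.HOUGH_GRADIENT,1,10,param1=60,param2=12,minRadius=int(r0*.85),maxRadius=int(r0*1.15))
    if h is None: return u0,None
    h=h[0]; h=h[np.linalg.norm(h[:,:2]-u0,axis=1)<r0*1.2][:3]
    return u0.round(1),[(a.round(1),ray(c,a[:2],z)[:2].round(4)) for a in h]
E
python3 - <<'E'
from h import *
c,o=jar('sample_1'); print(o); print(lid(c,guess=(.584,-.067))); cv2.imwrite('pics/w7.png',c[0]); go([*loc([.584,-.067])[:2],.012])
E
```

```text
[(0.96, array([ 0.581, -0.182]), (150, 161), 5878), (0.63, array([ 0.586, -0.065]), (317, 225), 4635)]
(array([314.5, 230.3]), [(array([315.5, 232.5,  35.4], dtype=float32), array([ 0.5852, -0.0659])), (array([355.5, 240.5,  37.1], dtype=float32), array([ 0.5819, -0.0398]))])
t 24.1 loc now [-0.1307 -0.1979  0.1508] turn -0.0 delta after turn (cm) [ 0.05 -0.08 13.88] F [ 0.4  0.6 -0.3] open 0.0853
```

Emit:
apply_moves(
  deltas=[-0.1,0,5,0,8.5,0,0,5,0,8.5,0,0,3,0,8.5,0,0,0.8,0,8.5,0,0,0,0,8.5,0,0,0,0,4,0,0,0,0,4,0,0,0,0,4,0,0,0,0,4,1,0,-3,0,4],
)

```text
time_s: 25.35
position: [0.5743, -0.0697, 0.0416]
tool_rot: [[-0.945, -0.327, -0.002], [-0.327, 0.945, 0.001], [0.002, 0.001, -1.0]]
ft_force: [0.2, 0.3, -0.6]
opening: 0.0446
```

Emit:
apply_moves(
  deltas=[0.7,0,-5,0,4,0,4,0,0,4,0,5,0,0,4,0,5,0,0,4,0,4,0,0,4,0,1.8,2,0,4,0,0,0,0,4,0,0,0,0,4],
)

```text
time_s: 26.35
position: [0.5045, 0.1144, 0.0729]
tool_rot: [[-0.945, -0.327, 0.001], [-0.327, 0.945, -0.0], [-0.001, -0.0, -1.0]]
ft_force: [-0.8, -0.1, -1.1]
opening: 0.0443
```

```bash
python3 -c "
from h import *
go([-.147,0,.0335])"
```

```text
t 26.35 loc now [-0.1468 -0.0014  0.0729] turn -0.001 delta after turn (cm) [0.02 0.14 3.94] F [-0.8 -0.1 -1.1] open 0.0443
```

Emit:
apply_moves(
  deltas=[0,0.1,2,0,4,0,0,1.3,0,4,0,0,0.6,0,4,0,0,0,0,4,0,0,0,0,8.5,0,0,0,0,8.5,0,0,0,0,8.5,0,0,-3,0,8.5,0,0,-3,0,8.5,0,0,0,0,8.5],
)

```text
time_s: 27.6
position: [0.5053, 0.116, 0.0952]
tool_rot: [[-0.945, -0.327, 0.004], [-0.327, 0.945, 0.0], [-0.004, -0.001, -1.0]]
ft_force: [1.3, 1.0, -0.5]
opening: 0.0853
```

Emit:
apply_moves(
  deltas=[2.5,0,0,0,0,2.5,0,0,0,0,0,0,0,0,0,0,0,0,0,0,0,0,0,0,0],
)

```text
time_s: 28.22
position: [0.4572, 0.0996, 0.0932]
tool_rot: [[-0.945, -0.327, 0.0], [-0.327, 0.945, 0.0], [-0.0, -0.0, -1.0]]
ft_force: [0.0, -0.5, -0.7]
opening: -0.0
```

Run:
```python
from h import *
go([-.197,-.0003,.030])
c,o=jar('sample_1'); print([(a,loc(b).round(3),*r) for a,b,*r in o]); cv2.imwrite('pics/w8.png',c[0])
print(lid(c,z=.0645,guess=wor([-.147,0])[:2]))
```

```text
t 28.23 loc now [-0.1964  0.0002  0.0932] turn -0.001 delta after turn (cm) [ 0.06 -0.05  6.32] F [ 0.  -0.5 -0.7] open -0.0
[(0.87, array([-0.304, -0.12 ]), (60, 37), 9021), (0.77, array([-0.163, -0.001]), (313, 305), 252)]
(array([314.7, 374.4]), [])
```

Jar is on the sill, as with the first one. Pushing it in.

Emit:
apply_moves(
  deltas=[0,0,3.3,0,0,0,0,3,0,0,-1,0,0,0,0,-1,0,0,0,0,-1,0,0,0,0,-1,0,0,0,0,-1,0,0,0,0,-1,0,0,0,0,-1,0,0,0,0,-1,0,0,0,0],
)

```text
time_s: 29.58
position: [0.5325, 0.1258, 0.0303]
tool_rot: [[-0.945, -0.327, -0.0], [-0.327, 0.945, -0.0], [0.0, -0.0, -1.0]]
ft_force: [-2.4, -1.1, 2.3]
opening: 0.0
```

Emit:
apply_moves(
  deltas=[-0.5,0,0,0,0,-0.5,0,0,0,0,-0.2,0,0,0,0,-0.15,0,0,0,0,0,0,0,0,0],
)

```text
time_s: 30.2
position: [0.5448, 0.1301, 0.0303]
tool_rot: [[-0.945, -0.327, 0.0], [-0.327, 0.945, 0.0], [-0.0, 0.0, -1.0]]
ft_force: [-0.2, 0.1, -0.1]
opening: 0.0002
```

```bash
python3 -c "
from h import *
go([-.1034,-.0,.03])"
```

```text
t 30.2 loc now [-0.1036  0.0002  0.0303] turn -0.001 delta after turn (cm) [-0.02 -0.02  0.03] F [-0.2  0.1 -0.1] open 0.0002
```

Emit:
apply_moves(
  deltas=[-0.15,0,0,0,0,-0.1,0,0,0,0,0,0,0,0,0],
)

```text
time_s: 30.58
position: [0.5451, 0.1303, 0.0302]
tool_rot: [[-0.945, -0.327, -0.003], [-0.327, 0.945, -0.001], [0.004, -0.0, -1.0]]
ft_force: [-7.7, -3.4, 6.8]
opening: 0.0003
```

```bash
python3 -c "
from h import *
go([-.15,-.0,.185])"
```

```text
t 30.57 loc now [-0.1033  0.0004  0.0302] turn -0.001 delta after turn (cm) [  4.67  -0.04 -15.48] F [-7.7 -3.4  6.8] open 0.0003
```

Emit:
apply_moves(
  deltas=[2,0,0,0,0,3,0,0,0,0,0,0,-5,0,0,0,0,-5.5,0,0,0,0,-5,0,8.5,-3,0,0,0,8.5,-4,0,0,0,8.5,-4,0,0,0,8.5,-4.1,0,0,0,8.5,0,0,0,0,8.5],
)

```text
time_s: 31.82
position: [0.6445, 0.1646, 0.1843]
tool_rot: [[-0.945, -0.327, 0.001], [-0.327, 0.945, 0.0], [-0.001, 0.0, -1.0]]
ft_force: [-0.1, -1.5, -0.4]
opening: 0.0851
```

```bash
python3 -c "
from h import *
go([0,-.0,.095])"
```

```text
t 31.82 loc now [0.0019 0.0002 0.1843] turn -0.0 delta after turn (cm) [ 0.19 -0.02  8.93] F [-0.1 -1.5 -0.4] open 0.0851
```

Emit:
apply_moves(
  deltas=[0.2,0,0,-0.175,8.5,0,0,0,-0.175,8.5,0,0,0,-0.173,8.5,0,0,3,0,8.5,0,0,3,0,8.5,0,0,2.5,0,8.5,0,0,0.4,0,8.5,0,0,0,0,8.5],
)

```text
time_s: 32.83
position: [0.6406, 0.1632, 0.097]
tool_rot: [[-0.655, -0.755, 0.0], [-0.755, 0.655, 0.0], [-0.0, -0.0, -1.0]]
ft_force: [0.4, 0.7, 0.2]
opening: 0.085
```

Emit:
apply_moves(
  deltas=[0,0,0,0,2.5,0,0,0,0,2.5,0,0,0,0,2.5,0,0,0,0,2.5,0,0,0,0,2.5,0,0,0,0,2.5,0,0,0,0,2.5],
)

```text
time_s: 33.7
position: [0.641, 0.1632, 0.097]
tool_rot: [[-0.655, -0.755, 0.001], [-0.755, 0.655, 0.0], [-0.001, -0.001, -1.0]]
ft_force: [-1.2, -0.0, 5.6]
opening: 0.0332
```

```bash
python3 -c "
from h import *
go([0,-.0,.095])"
```

```text
t 33.7 loc now [-0.0019  0.      0.097 ] turn 0.522 delta after turn (cm) [-0.19 -0.    0.2 ] F [-1.2 -0.   5.6] open 0.0332
```

Emit:
apply_moves(
  deltas=[-0.16,-0.08,0,0,2.5,0,0,0,0.15,2.5,0,0,0,0.15,2.5,0,0,0,0.15,2.5,0,0,0,0.15,2.5,0,0,0,0.15,2.5,0,0,0,0.15,2.5,0,0,0,0.147,2.5,0,0,0,0,2.5,0,0,0,0,2.5],
)

```text
time_s: 34.95
position: [0.6407, 0.1642, 0.0969]
tool_rot: [[-0.982, 0.189, -0.002], [0.189, 0.982, 0.0], [0.002, -0.0, -1.0]]
ft_force: [-9.5, -0.4, 12.2]
opening: 0.0335
```

```bash
python3 -c "
from h import *
go([0,0,.095]); print(observe()['wrist_torque'],observe()['q'].round(2))"
```

```text
t 34.95 loc now [-0.0019  0.001   0.0969] turn -0.524 delta after turn (cm) [-0.19 -0.1   0.19] F [-9.5 -0.4 12.2] open 0.0335
[-0.01896709  1.72606629 -0.01496934] [0.14 0.64 0.05 0.98 0.   0.33]
```

Emit:
apply_moves(
  deltas=[0,0,0,0,8.5,0,0,0,0,8.5,0,0,0,0,8.5,0,0,-3,0,8.5,0,0,-3,-0.175,8.5,0,0,-3,-0.175,8.5,0,0,0,-0.174,8.5,0,0,0,0,8.5],
)

```text
time_s: 35.95
position: [0.6424, 0.1639, 0.1864]
tool_rot: [[-0.945, -0.326, 0.0], [-0.326, 0.945, 0.0], [-0.0, -0.0, -1.0]]
ft_force: [0.1, 0.8, -0.8]
opening: 0.0848
```

Run:
```python
from h import *
c=cam('wrist'); cv2.imwrite('pics/k3.png',c[0])
c=cam('top'); 
for t in ['standard','sample_1']: print(t,[(np.round(x['location']),round(x['score'],2),ray(c,x['location'],.035).round(3)[:2]) for x in look_for('top',t)][:6])
print(loc([.581,-.181]),wor(loc([.578,-.18])))
go([*loc([.580,-.181]),.15])
```

```text
standard [(array([244., 216.]), 0.54, array([0.647, 0.162]))]
sample_1 [(array([371., 240.]), 0.87, array([ 0.581, -0.179])), (array([356., 308.]), 0.85, array([ 0.403, -0.134])), (array([320., 311.]), 0.85, array([ 0.395, -0.043])), (array([436., 264.]), 0.69, array([ 0.519, -0.349]))]
[-0.17141877 -0.30548631] [ 0.578 -0.18 ]
t 36.15 loc now [-0.0007  0.0003  0.1857] turn -0.004 delta after turn (cm) [ 17.16 -30.55   3.57] F [ 0.3 -0.   0.7] open 0.0848
```

Emit:
apply_moves(
  deltas=[3,-5,0,-0.004,8.5,3,-5,0,0,8.5,3,-5,0,0,8.5,3,-5,0,0,8.5,3,-5,0,0,8.5,2.2,-5.5,3.6,0,8.5,0,0,0,0,8.5,0,0,0,0,8.5,0,0,0,0,8.5],
)

```text
time_s: 37.28
position: [0.5814, -0.1739, 0.1545]
tool_rot: [[-0.943, -0.332, 0.001], [-0.332, 0.943, -0.0], [-0.001, -0.0, -1.0]]
ft_force: [-0.4, -0.5, 0.2]
opening: 0.0853
```

Run:
```python
from h import *
c,o=jar('sample_1'); print(o); print(lid(c,guess=(.580,-.181))); go([*loc([.580,-.181])[:2],.012])
```

```text
[(0.93, array([ 0.581, -0.18 ]), (307, 215), 4539), (0.91, array([ 0.521, -0.357]), (62, 31), 6655), (0.91, array([ 0.406, -0.055]), (601, 16), 2575), (0.51, array([0.61 , 0.064]), (592, 349), 10812)]
(array([305.5, 222.5]), [(array([308.5, 220.5,  32.7], dtype=float32), array([ 0.5781, -0.1796]))])
t 37.38 loc now [-0.1686 -0.2989  0.1545] turn 0.005 delta after turn (cm) [ 0.37 -0.63 14.25] F [-0.5 -0.  -0.1] open 0.0851
```

Emit:
apply_moves(
  deltas=[0.3,-0.55,5,0.005,8.5,0,0,5,0,8.5,0,0,3,0,8.5,0,0,1.2,0,8.5,0,0,0,0,8.5,0,0,0,0,4,0,0,0,0,4,0,0,0,0,4,0,0,0,0,4,0,0,-3,0,4],
)

```text
time_s: 38.62
position: [0.5786, -0.1806, 0.0411]
tool_rot: [[-0.945, -0.326, -0.003], [-0.326, 0.945, 0.001], [0.002, 0.002, -1.0]]
ft_force: [0.0, -1.1, -0.6]
opening: 0.0445
```

Emit:
apply_moves(
  deltas=[0,0,-5,0,4,0,0,0,0,4,0,0,0,0,4],
)

```text
time_s: 39.0
position: [0.5798, -0.1811, 0.092]
tool_rot: [[-0.945, -0.326, 0.0], [-0.326, 0.945, -0.0], [-0.0, -0.0, -1.0]]
ft_force: [0.1, -0.2, -0.9]
opening: 0.0447
```

```bash
python3 -c "
from h import *
go([-.147,-.0003,.0735])"
```

```text
t 39.0 loc now [-0.1726 -0.3052  0.092 ] turn -0.002 delta after turn (cm) [-2.56 30.49  1.85] F [ 0.1 -0.2 -0.9] open 0.0447
```

Emit:
apply_moves(
  deltas=[0,5,0,0,4,0,5,0,0,4,0,5.5,0,0,4,0,5,0,0,4,-1,5,0,0,4,-1.5,5,0,0,4,0,0,1.8,0,4,0,0,0,0,4,0,0,0,0,4],
)

```text
time_s: 40.12
position: [0.5037, 0.1148, 0.0736]
tool_rot: [[-0.946, -0.325, -0.001], [-0.325, 0.946, -0.0], [0.001, 0.0, -1.0]]
ft_force: [-0.1, 0.4, -1.2]
opening: 0.0444
```

```bash
python3 -c "
from h import *
go([-.147,-.0003,.0335])"
```

```text
t 40.12 loc now [-0.1474 -0.0007  0.0736] turn -0.003 delta after turn (cm) [-0.04  0.04  4.01] F [-0.1  0.4 -1.2] open 0.0444
```

Emit:
apply_moves(
  deltas=[0,0,2,0,4,0,0,1.4,0,4,0,0,0.6,0,4,0,0,0,0,4,0,0,0,0,8.5,0,0,0,0,8.5,0,0,0,0,8.5,0,0,-3,0,8.5,0,0,-3,0,8.5,0,0,0,0,8.5],
)

```text
time_s: 41.38
position: [0.5057, 0.1155, 0.0958]
tool_rot: [[-0.945, -0.326, 0.004], [-0.326, 0.945, 0.0], [-0.004, -0.001, -1.0]]
ft_force: [-0.2, -0.2, -0.5]
opening: 0.0851
```

Emit:
apply_moves(
  deltas=[2.5,0,0,0,0,2.5,0,0,0,0,0,0,0,0,0,0,0,0,0,0,0,0,0,0,0],
)

```text
time_s: 42.0
position: [0.4576, 0.0992, 0.0937]
tool_rot: [[-0.945, -0.326, 0.0], [-0.326, 0.945, 0.0], [-0.0, -0.0, -1.0]]
ft_force: [0.2, 1.0, -0.0]
opening: -0.0002
```

Run:
```python
from h import *
go([-.197,-.0003,.030])
c,o=jar('sample_1'); print([(a,loc(b).round(3),*r) for a,b,*r in o])
```

```text
t 42.0 loc now [-0.1962 -0.0003  0.0937] turn -0.002 delta after turn (cm) [0.08 0.   6.37] F [ 0.2  1.  -0. ] open -0.0002
[(0.87, array([-0.165, -0.002]), (312, 301), 399), (0.69, array([-0.304, -0.121]), (61, 37), 9022), (0.19, array([-0.067, -0.001]), (315, 435), 715)]
```

Emit:
apply_moves(
  deltas=[0,0,3.3,0,0,0,0,3,0,0,-1,0,0,0,0,-1,0,0,0,0,-1,0,0,0,0,-1,0,0,0,0,-1,0,0,0,0,-1,0,0,0,0,-1,0,0,0,0,-1,0,0,0,0],
)

```text
time_s: 43.35
position: [0.533, 0.1253, 0.0308]
tool_rot: [[-0.945, -0.326, -0.0], [-0.326, 0.945, -0.0], [0.0, -0.0, -1.0]]
ft_force: [-1.6, 0.3, 1.9]
opening: -0.0001
```

Emit:
apply_moves(
  deltas=[-0.5,0,0,0,0,-0.5,0,0,0,0,-0.2,0,0,0,0,-0.2,0,0,0,0,-0.15,0,0,0,0,0,0,0,0,0],
)

```text
time_s: 44.1
position: [0.5449, 0.1296, 0.0306]
tool_rot: [[-0.945, -0.326, -0.004], [-0.326, 0.945, -0.001], [0.004, 0.0, -1.0]]
ft_force: [-7.7, -3.5, 6.7]
opening: 0.0002
```

```bash
python3 -c "
from h import *
go([-.1034,-.0,.03])"
```

```text
t 44.1 loc now [-0.1037 -0.0003  0.0306] turn -0.002 delta after turn (cm) [-0.03  0.03  0.06] F [-7.7 -3.5  6.7] open 0.0002
```

Emit:
apply_moves(
  deltas=[2,0,0,0,0,3,0,0,0,0,0,0,-5,0,0,0,0,-5.5,0,0,0,0,-5,0,8.5,-3,0,0,0,8.5,-4,0,0,0,8.5,-4,0,0,0,8.5,-4.1,0,0,0,8.5,0,0,0,0,8.5],
)

```text
time_s: 45.35
position: [0.6444, 0.1638, 0.1848]
tool_rot: [[-0.945, -0.327, 0.0], [-0.327, 0.945, 0.0], [-0.0, 0.0, -1.0]]
ft_force: [-0.7, 0.3, 0.3]
opening: 0.0851
```

Emit:
apply_moves(
  deltas=[0,0,0,-0.175,8.5,0,0,0,-0.175,8.5,0,0,0,-0.173,8.5,0,0,3,0,8.5,0,0,3,0,8.5,0,0,2.5,0,8.5,0,0,0.4,0,8.5,0,0,0,0,8.5],
)

```text
time_s: 46.35
position: [0.6425, 0.1631, 0.0976]
tool_rot: [[-0.656, -0.755, 0.0], [-0.755, 0.656, 0.0], [-0.0, -0.0, -1.0]]
ft_force: [0.5, 0.4, 0.5]
opening: 0.085
```

```bash
python3 -c "
from h import *
go([0,-.0,.095])"
```

```text
t 46.35 loc now [-0.0005 -0.0006  0.0976] turn 0.521 delta after turn (cm) [-0.05  0.06  0.26] F [0.5 0.4 0.5] open 0.085
```

Grip and turn.

Emit:
apply_moves(
  deltas=[0,0,0.2,0,2.5,0,0,0,0,2.5,0,0,0,0,2.5,0,0,0,0,2.5,0,0,0,0,2.5,0,0,0,0,2.5,0,0,0,0,2.5,0,0,0,0,2.5],
)

```text
time_s: 47.35
position: [0.6418, 0.1641, 0.0956]
tool_rot: [[-0.655, -0.755, -0.001], [-0.755, 0.655, 0.001], [-0.001, 0.002, -1.0]]
ft_force: [-5.8, 3.9, 6.7]
opening: 0.0334
```

Emit:
apply_moves(
  deltas=[0,0,0,0.15,2.5,0,0,0,0.15,2.5,0,0,0,0.15,2.5,0,0,0,0.15,2.5,0,0,0,0.15,2.5,0,0,0,0.15,2.5,0,0,0,0.147,2.5,0,0,0,0,2.5,0,0,0,0,2.5],
)

```text
time_s: 48.48
position: [0.6419, 0.1639, 0.0956]
tool_rot: [[-0.982, 0.19, -0.001], [0.19, 0.982, 0.001], [0.001, 0.001, -1.0]]
ft_force: [-4.8, 2.4, 6.8]
opening: 0.0333
```

```bash
python3 -c "
from h import *
go([0,0,.095]); print(observe()['wrist_torque'],observe()['q'].round(2))"
```

```text
t 48.48 loc now [-0.0008  0.0004  0.0956] turn -0.525 delta after turn (cm) [-0.08 -0.04  0.06] F [-4.8  2.4  6.8] open 0.0333
[0.4802219  0.9085532  0.00908749] [0.14 0.64 0.05 0.98 0.   0.33]
```

Emit:
apply_moves(
  deltas=[0,0,0,0,8.5,0,0,0,0,8.5,0,0,0,0,8.5,0,0,-3,0,8.5,0,0,-3,-0.175,8.5,0,0,-3,-0.175,8.5,0,0,0,-0.174,8.5,0,0,0,0,8.5],
)

```text
time_s: 49.48
position: [0.6426, 0.163, 0.185]
tool_rot: [[-0.946, -0.325, 0.0], [-0.325, 0.946, -0.0], [-0.0, -0.0, -1.0]]
ft_force: [-0.2, 0.5, -0.2]
opening: 0.0855
```

Run:
```python
from h import *
c=cam('wrist'); f=c[0]; 
c2=cam('top')
for t in ['sample_1']: print(t,[(np.round(x['location']),round(x['score'],2),ray(c2,x['location'],.035).round(3)[:2]) for x in look_for('top',t)][:6])
a=cv2.resize(f[140:320,230:400],(400,424)); b=cv2.resize(c2[0][180:320,300:450],(400,373)); 
cv2.imwrite('pics/k4.png',np.hstack([a,np.vstack([b,np.zeros((51,400,3),np.uint8)])]))
go([*loc([.521,-.355]),.16])
```

```text
sample_1 [(array([324., 311.]), 0.8, array([ 0.396, -0.052])), (array([437., 267.]), 0.73, array([ 0.511, -0.351])), (array([353., 309.]), 0.53, array([ 0.4  , -0.127]))]
t 49.62 loc now [-0.0008 -0.0006  0.1843] turn -0.005 delta after turn (cm) [ 28.43 -44.96   2.43] F [-0.1  0.6 -0.4] open 0.0849
```

View pics/k4.png

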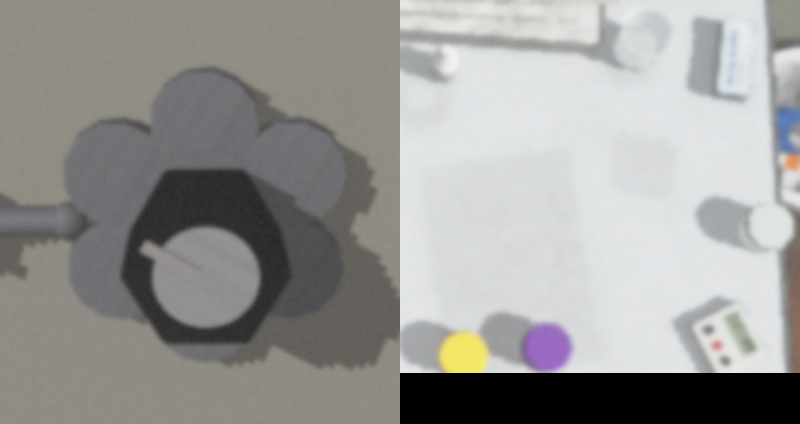

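Emit:
apply_moves(
  deltas=[3.1,-5,0,-0.005,8.5,3.1,-5,0,0,8.5,3.1,-5,0,0,8.5,3.1,-5,0,0,8.5,3.1,-5,0,0,8.5,3.1,-5,0,0,8.5,3.1,-5,0,0,8.5,3.1,-5,0,0,8.5,3.1,-4.7,2,0,8.5,0.4,0,0,0,8.5],
)

```text
time_s: 50.88
position: [0.5209, -0.3554, 0.1626]
tool_rot: [[-0.946, -0.324, -0.002], [-0.324, 0.946, 0.001], [0.002, 0.002, -1.0]]
ft_force: [0.4, 1.4, 0.5]
opening: 0.085
```

Emit:
apply_moves(
  deltas=[0,0,0,0,8.5,0,0,0,0,8.5],
)

```text
time_s: 51.12
position: [0.5237, -0.3512, 0.1652]
tool_rot: [[-0.943, -0.331, 0.0], [-0.331, 0.943, 0.0], [-0.0, -0.0, -1.0]]
ft_force: [0.9, -0.9, 0.4]
opening: 0.0848
```

Run:
```python
from h import *
c,o=jar('sample_1'); print(o); print(lid(c,guess=(.513,-.352))); cv2.imwrite('pics/w9.png',c[0]); go([*loc([.513,-.352])[:2],.012])
```

```text
[(0.92, array([ 0.518, -0.356]), (312, 205), 4297), (0.85, array([ 0.409, -0.162]), (632, 150), 736)]
(array([319.4, 208.3]), [(array([312.5, 209.5,  32.7], dtype=float32), array([ 0.5153, -0.3561])), (array([355.5, 227.5,  29.9], dtype=float32), array([ 0.5175, -0.3246]))])
t 51.23 loc now [-0.2813 -0.4476  0.1653] turn 0.004 delta after turn (cm) [ 1.04  0.28 15.33] F [-0.5  0.7 -0.6] open 0.0851
```

Emit:
apply_moves(
  deltas=[0.8,-0.2,5,0.004,8.5,0,0,5,0,8.5,0,0,4,0,8.5,0,0,1.3,0,8.5,0,0,0,0,8.5,0,0,0,0,4,0,0,0,0,4,0,0,0,0,4,0,0,0,0,4,0,0,-3,0,4],
)

```text
time_s: 52.48
position: [0.5151, -0.3559, 0.0411]
tool_rot: [[-0.945, -0.327, -0.002], [-0.327, 0.945, 0.002], [0.002, 0.003, -1.0]]
ft_force: [-0.0, 0.3, -0.8]
opening: 0.044
```

Emit:
apply_moves(
  deltas=[0,0,-5,0,4,0,0,0,0,4,0,0,0,0,4],
)

```text
time_s: 52.85
position: [0.5161, -0.3568, 0.092]
tool_rot: [[-0.945, -0.327, 0.0], [-0.327, 0.945, -0.0], [-0.0, -0.0, -1.0]]
ft_force: [0.0, -0.0, -1.2]
opening: 0.0439
```

```bash
python3 -c "
from h import *
go([-.147,-.0003,.0735])"
```

```text
t 52.85 loc now [-0.2903 -0.4503  0.092 ] turn -0.001 delta after turn (cm) [-14.33  45.     1.85] F [ 0.  -0.  -1.2] open 0.0439
```

Emit:
apply_moves(
  deltas=[-1.6,5,0,0,4,-1.6,5,0,0,4,-1.6,5,0,0,4,-1.6,5,0,0,4,-1.6,5,0,0,4,-1.6,5,0,0,4,-1.6,5,0,0,4,-1.6,5,0,0,4,-1.5,5,0,0,4,0,0,1.8,0,4],
)

```text
time_s: 54.1
position: [0.5037, 0.1185, 0.0734]
tool_rot: [[-0.943, -0.331, 0.0], [-0.331, 0.943, 0.001], [-0.001, 0.001, -1.0]]
ft_force: [-0.5, 0.0, -1.2]
opening: 0.0438
```

Emit:
apply_moves(
  deltas=[0,0,0,0,4,0,0,0,0,4],
)

```text
time_s: 54.35
position: [0.5038, 0.1147, 0.0736]
tool_rot: [[-0.945, -0.326, -0.001], [-0.326, 0.945, -0.0], [0.001, 0.0, -1.0]]
ft_force: [0.8, 0.1, -1.5]
opening: 0.0441
```

```bash
python3 -c "
from h import *
go([-.147,-.0003,.0335])"
```

```text
t 54.35 loc now [-0.1474 -0.0009  0.0736] turn -0.002 delta after turn (cm) [-0.04  0.06  4.01] F [ 0.8  0.1 -1.5] open 0.0441
```

Emit:
apply_moves(
  deltas=[0,0.05,2,0,4,0,0,1.4,0,4,0,0,0.6,0,4,0,0,0,0,4,0,0,0,0,8.5,0,0,0,0,8.5,0,0,0,0,8.5,0,0,-3,0,8.5,0,0,-3,0,8.5,0,0,0,0,8.5],
)

```text
time_s: 55.6
position: [0.5057, 0.1158, 0.0958]
tool_rot: [[-0.945, -0.327, 0.004], [-0.327, 0.945, 0.0], [-0.004, -0.001, -1.0]]
ft_force: [0.1, -0.1, -0.5]
opening: 0.085
```

Emit:
apply_moves(
  deltas=[2.5,0,0,0,0,2.5,0,0,0,0,0,0,0,0,0,0,0,0,0,0,0,0,0,0,0],
)

```text
time_s: 56.22
position: [0.4575, 0.0995, 0.0937]
tool_rot: [[-0.945, -0.327, 0.0], [-0.327, 0.945, 0.0], [-0.0, -0.0, -1.0]]
ft_force: [-0.1, -0.3, -0.0]
opening: -0.0002
```

Run:
```python
from h import *
go([-.197,-.0003,.030])
c,o=jar('sample_1'); print([(a,loc(b).round(3),*r) for a,b,*r in o])
```

```text
t 56.23 loc now [-0.1961 -0.      0.0937] turn -0.001 delta after turn (cm) [ 0.09 -0.03  6.37] F [-0.1 -0.3 -0. ] open -0.0002
[(0.74, array([-0.304, -0.121]), (61, 37), 8974), (0.72, array([-0.163, -0.001]), (313, 303), 253), (0.38, array([-0.14 ,  0.011]), (333, 337), 14649)]
```

Emit:
apply_moves(
  deltas=[0,0,3.3,0,0,0,0,3,0,0,-1,0,0,0,0,-1,0,0,0,0,-1,0,0,0,0,-1,0,0,0,0,-1,0,0,0,0,-1,0,0,0,0,-1,0,0,0,0,-1,0,0,0,0],
)

```text
time_s: 57.58
position: [0.5329, 0.1257, 0.0308]
tool_rot: [[-0.945, -0.327, -0.0], [-0.327, 0.945, -0.0], [0.0, -0.0, -1.0]]
ft_force: [-1.8, 0.0, 2.2]
opening: 0.0002
```

Emit:
apply_moves(
  deltas=[-0.5,0,0,0,0,-0.5,0,0,0,0,-0.2,0,0,0,0,-0.2,0,0,0,0,-0.15,0,0,0,0,0,0,0,0,0],
)

```text
time_s: 58.32
position: [0.545, 0.13, 0.0306]
tool_rot: [[-0.945, -0.327, -0.003], [-0.327, 0.945, -0.001], [0.004, 0.0, -1.0]]
ft_force: [-7.9, -3.3, 6.3]
opening: -0.0002
```

```bash
python3 -c "
from h import *
go([-.1034,-.0,.03])"
```

```text
t 58.33 loc now [-0.1034  0.0002  0.0306] turn -0.001 delta after turn (cm) [-0.   -0.02  0.06] F [-7.9 -3.3  6.3] open -0.0002
```

Emit:
apply_moves(
  deltas=[2,0,0,0,0,3,0,0,0,0,0,0,-5,0,0,0,0,-5,0,0,0,4,-3,0,0,0,5,0,0,0,-2,4.5,0,0,0,-2.5,0,0,0,0,0,0,0,0,0,0,0,0,0,0],
)

```text
time_s: 59.58
position: [0.4975, 0.256, 0.1606]
tool_rot: [[-0.945, -0.327, -0.001], [-0.327, 0.945, -0.0], [0.001, 0.0, -1.0]]
ft_force: [0.2, -0.3, 0.8]
opening: -0.0002
```

```bash
python3 -c "
from h import *
go([-.1055,.13,.091]); go([-.1055,.031,.091])"
```

```text
t 59.58 loc now [-0.107   0.1348  0.1606] turn -0.001 delta after turn (cm) [-0.15 -0.48  6.96] F [ 0.2 -0.3  0.8] open -0.0002
t 59.58 loc now [-0.107   0.1348  0.1606] turn -0.001 delta after turn (cm) [ -0.15 -10.38   6.96] F [ 0.2 -0.3  0.8] open -0.0002
```

Emit:
apply_moves(
  deltas=[-0.1,0,4,0,0,0,0,2.9,0,0,0,-1.5,0,0,0,0,-1.5,0,0,0,0,-1.5,0,0,0,0,-1.5,0,0,0,0,-1.5,0,0,0,0,-1.3,0,0,0,0,-1,0,0,0,0,-0.5,0,0,0],
)

```text
time_s: 60.82
position: [0.5331, 0.1589, 0.0918]
tool_rot: [[-0.945, -0.327, 0.0], [-0.327, 0.945, 0.0], [-0.0, -0.0, -1.0]]
ft_force: [0.1, 2.1, 1.4]
opening: 0.0001
```

Emit:
apply_moves(
  deltas=[0,-0.2,0,0,0,0,0,0,0,0],
)

```text
time_s: 61.08
position: [0.5333, 0.1583, 0.0919]
tool_rot: [[-0.945, -0.328, -0.0], [-0.328, 0.945, 0.001], [-0.0, 0.001, -1.0]]
ft_force: [-0.8, 4.5, 1.7]
opening: -0.0
```

```bash
python3 -c "
from h import *
go([-.1055,.031,.091])"
```

```text
t 61.08 loc now [-0.1053  0.0307  0.0919] turn -0.0 delta after turn (cm) [0.02 0.03 0.09] F [-0.8  4.5  1.7] open -0.0
```

Emit:
apply_moves(
  deltas=[0,-0.15,0,0,0,0,-0.1,0,0,0,0,0,0,0,0],
)

```text
time_s: 61.45
position: [0.5334, 0.1579, 0.0919]
tool_rot: [[-0.944, -0.329, -0.001], [-0.329, 0.944, 0.005], [-0.0, 0.005, -1.0]]
ft_force: [-2.9, 14.5, 3.6]
opening: -0.0003
```

```bash
python3 -c "
from h import *
go([-.1055,.031,.091]); go([-.067,-.085,.12])"
```

```text
t 61.45 loc now [-0.1053  0.0303  0.0919] turn 0.001 delta after turn (cm) [0.02 0.07 0.09] F [-2.9 14.5  3.6] open -0.0003
t 61.45 loc now [-0.1053  0.0303  0.0919] turn 0.001 delta after turn (cm) [ -3.83 -11.53  -2.81] F [-2.9 14.5  3.6] open -0.0003
```

Emit:
apply_moves(
  deltas=[0,1.2,0,0,0,0,0,-4,0,0,0,0,-4,0,0,2,-2,0,0,0,2,-2,0,0,0,0,0,0,0,0,0,0,0,0,0],
)

```text
time_s: 62.32
position: [0.5057, 0.116, 0.1718]
tool_rot: [[-0.945, -0.327, 0.0], [-0.327, 0.945, -0.0], [-0.0, -0.0, -1.0]]
ft_force: [-0.2, -0.4, 0.2]
opening: 0.0
```

Run:
```python
from h import *
d=np.load('w3.npz'); c3=(None,d['K'],d['R'],d['t']); b=ray(c3,(213.9,345.1),.099); print('w3',b,loc(b))
c=cam('wrist'); hsv=cv2.cvtColor(c[0],cv2.COLOR_BGR2HSV); m=(hsv[...,0]>45)&(hsv[...,0]<80)&(hsv[...,1]>120)&(hsv[...,2]>40)
n,l,st,ce=cv2.connectedComponentsWithStats(m.astype(np.uint8)); i=1+np.argmax(st[1:,4]); b=ray(c,ce[i],.098); print(st[i],ce[i],b,loc(b)); go([*loc(b)[:2],.11])
f=c[0]; cv2.imwrite('pics/end1.png',f)
```

```text
w3 [0.60170882 0.06254669 0.099     ] [-0.07201375 -0.08218721  0.099     ]
[164 344  34  35 809] [179.6736712 361.6934487] [0.60384934 0.06122147 0.098     ] [-0.07042595 -0.08414092  0.098     ]
t 62.38 loc now [-1.450e-01 -1.000e-04  1.718e-01] turn -0.001 delta after turn (cm) [-7.45 -8.4   6.18] F [-0.6  0.3  0.5] open -0.0
```

View pics/end1.png

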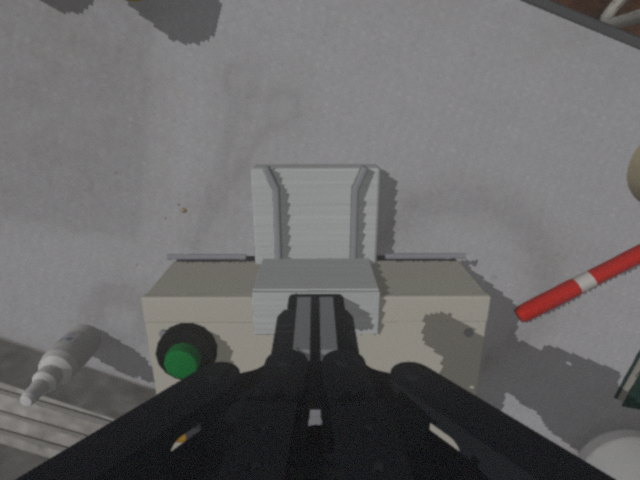

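Emit:
apply_moves(
  deltas=[-2.5,-3,0,0,0,-2.5,-3,0,0,0,-2.45,-2.4,0,0,0,0,0,3,0,0,0,0,2,0,0,0,0,0.8,0,0,0,0,0,0,0],
)

```text
time_s: 63.25
position: [0.6034, 0.0611, 0.1136]
tool_rot: [[-0.945, -0.328, -0.001], [-0.328, 0.945, -0.0], [0.001, 0.0, -1.0]]
ft_force: [-0.0, 0.7, 0.5]
opening: -0.0003
```

```bash
python3 -c "
from h import *
go([-.0705,-.084,.0935])"
```

```text
t 63.25 loc now [-0.0709 -0.0841  0.1136] turn -0.0 delta after turn (cm) [-0.04  0.01  2.01] F [-0.   0.7  0.5] open -0.0003
```

Emit:
apply_moves(
  deltas=[0,0,1,0,0,0,0,0.6,0,0,0,0,0.4,0,0,0,0,0,0,0],
)

```text
time_s: 63.75
position: [0.6037, 0.0608, 0.0943]
tool_rot: [[-0.945, -0.327, 0.001], [-0.327, 0.945, 0.0], [-0.001, -0.0, -1.0]]
ft_force: [-0.8, 0.6, 2.9]
opening: -0.0003
```

```bash
python3 -c "
from h import *
go([-.0705,-.084,.0935])"
```

```text
t 63.75 loc now [-0.0707 -0.0845  0.0943] turn -0.001 delta after turn (cm) [-0.02  0.05  0.08] F [-0.8  0.6  2.9] open -0.0003
```

Press a little deeper until the force rises clearly.

Emit:
apply_moves(
  deltas=[0,0,0.2,0,0,0,0,0.15,0,0,0,0,0,0,0],
)

```text
time_s: 64.12
position: [0.6039, 0.0608, 0.0936]
tool_rot: [[-0.945, -0.327, 0.002], [-0.327, 0.945, -0.0], [-0.002, -0.001, -1.0]]
ft_force: [-11.0, 0.4, 31.9]
opening: -0.0
```

```bash
python3 -c "
from h import *
go([-.0705,-.084,.0935])"
```

```text
t 64.12 loc now [-0.0706 -0.0846  0.0936] turn -0.001 delta after turn (cm) [-0.01  0.06  0.01] F [-11.    0.4  31.9] open -0.0
```

Emit:
apply_moves(
  deltas=[0,0,-2,0,0,0,0,-4,0,0,0,0,-5,0,0,3,0,-3,0,0,4,0,0,0,0,4,0,0,0,0,4,0,0,0,0,0,0,0,0,0,0,0,0,0,0],
)

```text
time_s: 65.25
position: [0.4624, 0.0115, 0.2306]
tool_rot: [[-0.945, -0.327, 0.001], [-0.327, 0.945, -0.0], [-0.001, -0.001, -1.0]]
ft_force: [0.1, -0.5, 0.9]
opening: -0.0002
```

Run:
```python
from h import *
go([-.2,-.084,.2]); a=cam('wrist')[0]; c=cam('top'); b=c[0][150:330,170:450]
cv2.imwrite('pics/end2.png',np.hstack([cv2.resize(a,(400,300)),cv2.resize(b,(400,300))]))
for t in ['standard','sample_1']: print(t,[(np.round(x['location']),round(x['score'],2)) for x in look_for('top',t)][:6])
```

```text
t 65.25 loc now [-0.2204 -0.0847  0.2306] turn -0.001 delta after turn (cm) [-2.04  0.07  3.06] F [ 0.1 -0.5  0.9] open -0.0002
standard []
sample_1 [(array([353., 310.]), 0.86), (array([325., 312.]), 0.57), (array([233., 211.]), 0.46)]
```

View pics/end2.png

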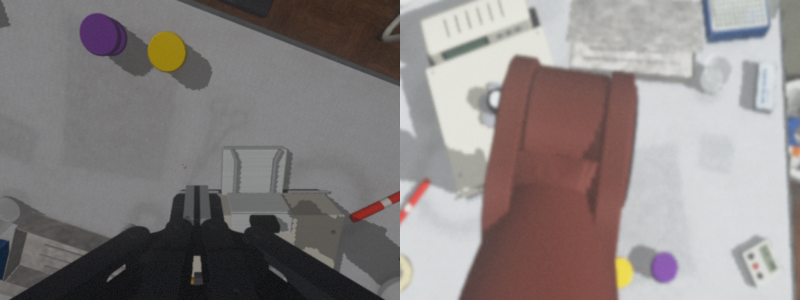

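```bash
python3 -c "
from station import *
print(job_done())"
```

```text
the job is handed in; nothing more can be done
None
```

I loaded the red-capped standard and the three grey-lid samples on the bench, closed the shutter, pressed the start button and handed the job in at about 65 s. No verdict came back.

**What was done**
- I slid the shutter open to its end stop.
- I pushed each jar in until the force rose at the pocket's back stop (about 5 N for the standard, 8–9 N for the samples).
- I turned the knob three clicks clockwise between jars, which should put the standard, loaded first, at the reading place.
- I slid the shutter closed to its stop (14.5 N) and pressed the button to the bottom (32 N), then let go and backed the arm away.

**Last checks**
- After the third click the picture showed the cam in its detent. The knob's white line had moved 180° from where it started.
- After closing, the shutter sat centred over the port and the sill was empty.
- At the end only the purple and yellow look-alikes were left on the bench. The beaker and timer stood where they began in the last picture, and the dropper bottle did in the one before.

**What disagreed or was not confirmed**
- The knob's flats were 30° off from the description: corners faced ±y. I gripped it turned by 30°.
- The changer's position from the top camera was 2–3 mm off, and I corrected it with the wrist camera and the contact forces.
- One sample was knocked about 4 cm during the run. I located it again before gripping.
- The jars under the hood cannot be seen, so the standard at the reading place rests on the push forces and the count of clicks.

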